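# Rock-test heater plates with a straightedge and sort them

## Task

Check the heater plates on the mat for flatness, one after another from left to right: lay the straightedge lengthwise along the middle of a plate's upper face, press down on its end nearer to you and then on its far end, and see whether it rocks. Plates on which it stays still belong in the low tray and plates on which it rocks in the deep bin, each lying flat on the floor of it; at the end the straightedge lies back along its rest. Leave the timer, the specimen cup, the petri dish and the small cup alone.

Things in the scene. Friction and masses are not known exactly. Their poses are not given: they have to be found in the camera images.
- plate_1a: Aluminium plate, 120 mm long (x) x 40 wide (y), 0.22 kg, loose. Origin: centre of underside, z up; x roughly away from the robot (within 0.2 rad), near end at -x. Upper face either flat (18 mm high) or bowed lengthwise (20 mm high in the middle, 16.5 at the ends); the name does not tell which. At the left place on the mat: either it or plate_1b is there.
- plate_1b: Aluminium plate, 120 mm long (x) x 40 wide (y), 0.22 kg, loose. Origin: centre of underside, z up; x roughly away from the robot (within 0.2 rad), near end at -x. Upper face either flat (18 mm high) or bowed lengthwise (20 mm high in the middle, 16.5 at the ends); the name does not tell which. At the left place on the mat: either it or plate_1a is there.
- plate_2a: Aluminium plate, 120 mm long (x) x 40 wide (y), 0.22 kg, loose. Origin: centre of underside, z up; x roughly away from the robot (within 0.2 rad), near end at -x. Upper face either flat (18 mm high) or bowed lengthwise (20 mm high in the middle, 16.5 at the ends); the name does not tell which. At the middle place on the mat: either it or plate_2b is there.
- plate_2b: Aluminium plate, 120 mm long (x) x 40 wide (y), 0.22 kg, loose. Origin: centre of underside, z up; x roughly away from the robot (within 0.2 rad), near end at -x. Upper face either flat (18 mm high) or bowed lengthwise (20 mm high in the middle, 16.5 at the ends); the name does not tell which. At the middle place on the mat: either it or plate_2a is there.
- plate_3a: Aluminium plate, 120 mm long (x) x 40 wide (y), 0.22 kg, loose. Origin: centre of underside, z up; x roughly away from the robot (within 0.2 rad), near end at -x. Upper face either flat (18 mm high) or bowed lengthwise (20 mm high in the middle, 16.5 at the ends); the name does not tell which. At the right place on the mat: it, plate_3b or neither is there.
- plate_3b: Aluminium plate, 120 mm long (x) x 40 wide (y), 0.22 kg, loose. Origin: centre of underside, z up; x roughly away from the robot (within 0.2 rad), near end at -x. Upper face either flat (18 mm high) or bowed lengthwise (20 mm high in the middle, 16.5 at the ends); the name does not tell which. At the right place on the mat: it, plate_3a or neither is there.
- straightedge: Steel straightedge: square bar 120 mm long (x) x 20 x 20 mm, 0.15 kg, loose, a dark dot near each end of two sides. Origin: centre of the bar. Starts on its rest. Lying along a flat plate it stays level when an end is pressed; on a bowed one the end pressed (45 mm from the middle) tips down about 0.06 rad, the other end rises, and the reverse for the other end.
- rest: Rest of the straightedge: low wooden board with a cork top, 150 mm (x) x 90 mm (y), 8 mm high, fixed, between the mat and the right-hand tray. Origin at the centre of its underside; the straightedge lies on it along the board's x axis (its centre 18 mm above this origin).
- mat: Thin black rubber mat, 165 x 350 mm, 3 mm thick, fixed, under the plates. Origin at the centre of its underside; y to the left. The places of the plates are about 110 mm apart along y.
- low_tray: The low tray: grey tray fixed to the worktop, 150 mm (x) x 240 mm (y) outside, 22 mm high, walls and floor 5 mm thick. Origin: centre of underside. Takes three plates side by side, their length along its x, 72 mm apart along its y. Stands behind the mat at the left or at the right end of the work: low tray and deep bin may swap places.
- deep_bin: The deep bin: grey tray fixed to the worktop, 150 mm (x) x 240 mm (y) outside, 50 mm high, walls and floor 5 mm thick. Origin: centre of underside. Takes three plates side by side, their length along its x, 72 mm apart along its y. Stands behind the mat at the left or at the right end of the work: low tray and deep bin may swap places.
- timer: Bystander: black kitchen timer on its stand, 45 x 75 x 63 mm, loose, at the left. Origin at the centre of its underside. Not to be moved.
- specimen_cup: Bystander: small white cup with a yellow screw lid, 54 mm across, 66 mm high, loose, at the left. Origin at the centre of its underside. Not to be moved.
- petri: Bystander: petri dish, 60 mm across, 15 mm high, loose, at the right. Origin at the centre of its underside. Not to be moved.
- small_cup: Bystander: small white open cup, 58 mm across, 32 mm high, loose, at the far right; often absent. Origin at the centre of its underside. Not to be moved.

How it is judged:
By the outcome, as a careful person would: the job done as asked, in the order asked, and still so for the second after the job is handed in, with the robot touching nothing.
Of plate_1a, plate_1b only 1 to 1 are there at a start; the rules pass over those that are not, and their reading is None.
Of plate_2a, plate_2b only 1 to 1 are there at a start; the rules pass over those that are not, and their reading is None.
Of plate_3a, plate_3b, small_cup only 1 to 1 are there at a start; the rules pass over those that are not, and their reading is None.
At some moment in a run one of plate_1a, plate_1b, plate_2a, plate_2b, plate_3a, plate_3b, straightedge may be knocked a few centimetres aside while the robot is not near it.
Once in a run the grip may slacken for a moment while it holds something.
It also fails if it takes over 210 s, if anything falls off the work surface, if the arm or the gripper's body presses on something with over 40 N, if the wrist force passes 120 N, or if a joint passes its speed limit or range.

## Robot

A 6-joint arm with a two-finger parallel gripper is mounted at the origin on a cart in front of the work surface, level with it; the furniture and walls round the work are solid. World frame = base frame: x ahead of the robot, y to its left, z up, the work surface at z = 0. Lengths are in m, angles in rad, forces in N, time in s.
With the tool pointing down it reaches from about 0.425 to 0.95 m from the base axis. Payload 14.7 kg.
Tool frame: the origin (TCP) lies on the mounting face of the last link; the fingertips stand 173 mm ahead of it and the grasp point (between the pads) lies 155 mm ahead of it; z points along the fingers, y is the direction in which the jaws open and shut (so a half turn about z gives the same grasp; the last joint's range is limited). The gripper opens to 85 mm and grips with 20 to 120 N. Pads are 22 mm wide; open, the fingers measure 114 mm over their backs; the gripper's body (76 mm by 85 mm) begins 54 mm behind the grasp point. The pads swing forward as they close: fully open they stand 13 mm farther back than shut.
Start: joints at [1.197, 0.48, 1.596, -0, 1.065, -0.047], TCP at [0.209, 0.616, 0.405] pointing down, gripper open.
Joint ranges: [-2.75, 2.75], [-0.82, 2.05], [0.23, 2.67], [-1.56, 4.7], [0.09, 2.69], [-2.92, 2.92]. Speed limits (rad/s): [1.89, 1.89, 2.39, 3.01, 3.01, 3.01].

## Interface

Orientations are given as a unit quaternion [w, x, y, z].
In Python, from cell import get_obs, camera, order, find_in gives the robot as it stands.
- The arm moves only by the tool servo_tool, never from a script. Its argument "rows" is a list of rows, each an object of numbers: "x", "y", "z": the shift along the tool's x, y, z in units of 50 mm (1.0 is 50 mm); "ax", "ay", "az": the turn, a rotation vector about the tool's x, y, z in degrees; "fingers": the gripper command: -1 is shut, 1 is fully open, values between are in proportion. A call has 1 to 8 rows; each row shifts and turns the commanded pose from where the row before left it, along the tool's axes as they then stand; what a row does not reach is not made up. A row lasts 1/10 s, in which the tool goes at most 50 mm and 8.59 degrees, less where a joint would pass 70% of its speed; a pose out of reach is approached as far as the arm can. A call is refused whole if a number of a shift passes 1 or a number of a turn 8.59, either way. A call with a gripper value outside its range is refused whole. The fingers move at their own pace and stop on an object; "grip_force" is the grip in N (left out, the last holds). Time passes only in rows, so rows that do not move let the fingers close. It gives the time, the measured TCP pose, the force and the opening at its end, in the units of the state.
- get_obs(): the state, without advancing time (a new reading comes with each control period).
- camera(name): name is "side" or "top" or "wrist"; returns a dict with "pixels" (420x560x3 uint8, blue, green, red), "depth" (420x560 float32, m along the optical axis (not along the pixel's ray), 0 where there is no reading), "vertical_fov" (degrees; the focal length in pixels is half the picture's height over the tangent of half this angle, whatever the lens; pixels are square), "cx", "cy" (the principal point, pixels), "extrinsics" (4x4, takes a point from camera to world coordinates); the wrist camera has in their place "mount" (4x4, takes a point from camera to tool coordinates, whose origin is the TCP and whose axes are the flange's). Camera axes: x right, y up, looking along -z (the intrinsics and any distortion apply to the point x, -y, -z); pixel columns grow to the right and rows downward; lengths in m; the calibration is good to about 2 mm. The wrist camera is an equidistant fisheye: a pixel r from the principal point sees the ray r / f radians off the axis. A picture is of the moment at which its call begins: read the wrist's pose just before it.
- order.close_job(): hands the job in, once; it reports no verdict.
Trained networks look in the newest picture that a camera, given by its name, has taken for a name from the list of things; names that differ only in an ending like _2 or _b are one class to them, and where a whole thing is asked for, a point or a joint stands for the part that bears it (a point fixed in the world has none). Each returns a list of dicts, best first, with "p" (0 to 1); they miss things now and then, are a little off and sometimes report something else, mostly with a low value. They report only what shows in the picture. A call takes as long as a camera call.
- find_in(target, camera): "bbox" ([left, top, width, height] in pixels, round what is visible of it).
The state is a dict: "time_s": time; "joint_positions": joint angles; "dq": joint speeds; "effort": joint torques, N m; "eef_pos": TCP position; "orientation": TCP orientation; "force": force on the tool from outside, world axes, zero at the start; "moment": the same for the moment, N m; "grip_width": finger opening in m.
Only numpy, scipy, OpenCV 4.12 (cv2) and the standard library are available. Lean on these libraries where they do the work, as an engineer would, in place of code of your own. Each camera call takes 0.05 s, during which the arm holds its last target.

## Working session

There is one attempt and no reset: what is moved stays moved. The work goes in short steps, Python scripts to look and compute and a tool call to move; the robot and the scene stay as the last step left them, time stands still between calls to the robot, and variables do not carry over. Pictures are saved under pics/ and viewed, and the job is handed in when it is done.

Besides the shell and the picture viewer there is one more tool, called after "Call:" by a JSON object that holds its "name" and its "arguments". servo_tool: Moves the arm, as the interface text tells. Its arguments: {"type":"object","properties":{"rows":{"type":"array"},"grip_force":{"type":"number"}},"required":["rows"]}

```bash
ls; mkdir -p pics
python3 - <<'E'
from cell import get_obs,camera
import cv2
print(get_obs())
for n in("side","top","wrist"):
    c=camera(n);cv2.imwrite(f"pics/{n}0.png",c["pixels"])
    print(n,{k:v for k,v in c.items() if k not in("pixels","depth")},c["depth"].min(),c["depth"].max())
E
```

```text
pics
{'time_s': 0.0, 'joint_positions': array([ 1.19739343e+00,  4.80834341e-01,  1.59686486e+00, -3.70058110e-05,
        1.06507325e+00, -4.66024691e-02]), 'dq': array([ 0.00134716,  0.00116359,  0.00155682,  0.00098515, -0.00036433,
       -0.00032617]), 'effort': array([ 1.83632415e-03, -9.50676227e+01, -4.30198324e+01,  2.60279294e-04,
        1.23512739e-02,  1.39890280e-04]), 'eef_pos': array([0.20857607, 0.6154211 , 0.40407399]), 'orientation': array([-1.07145712e-04,  1.62665180e-01,  9.86681150e-01, -5.80311801e-04]), 'force': array([-0.31130629,  0.09522893,  1.42237309]), 'moment': array([0.00809294, 0.00806266, 0.01896401]), 'grip_width': 0.08532320386829162}
side {'vertical_fov': 45.66733776682563, 'cx': 281.94776858408807, 'cy': 210.78452827882822, 'extrinsics': array([[-0.71144303,  0.4783792 , -0.51478359, -0.53811256],
       [-0.70271127, -0.49132438,  0.51458452,  1.07581094],
       [-0.0067592 ,  0.7278418 ,  0.68571177,  1.45654506],
       [ 0.        ,  0.        ,  0.        ,  1.        ]])} 0.0 3.7437642
top {'vertical_fov': 45.03299499790425, 'cx': 281.4535406542713, 'cy': 217.59846764864884, 'extrinsics': array([[-0.02328845,  0.98963238, -0.14172295,  0.33352519],
       [-0.99956568, -0.02048885,  0.02118154,  0.03588377],
       [ 0.0180582 ,  0.14215469,  0.98967972,  1.59963403],
       [ 0.        ,  0.        ,  0.        ,  1.        ]])} 0.0 2.4438937
wrist {'vertical_fov': 65.70646984690485, 'cx': 282.4007081632999, 'cy': 211.96377161519038, 'mount': array([[ 3.74894588e-04,  9.60588140e-01,  2.77975330e-01,
         7.09847604e-02],
       [ 9.99999604e-01, -5.84410589e-04,  6.70863277e-04,
        -2.18974141e-03],
       [ 8.06875034e-04,  2.77974969e-01, -9.60587979e-01,
         3.00436575e-02],
       [ 0.00000000e+00,  0.00000000e+00,  0.00000000e+00,
         1.00000000e+00]])} 0.0 1.379419
```

View pics/top0.png

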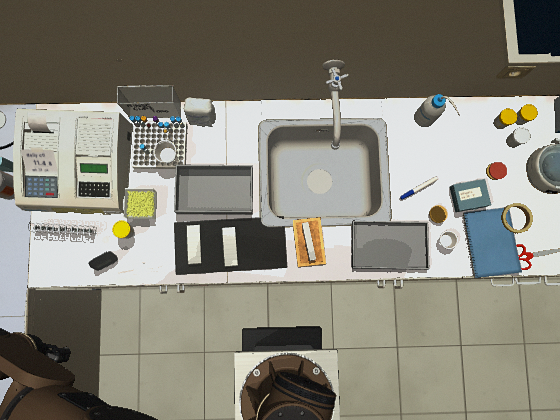

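View pics/side0.png

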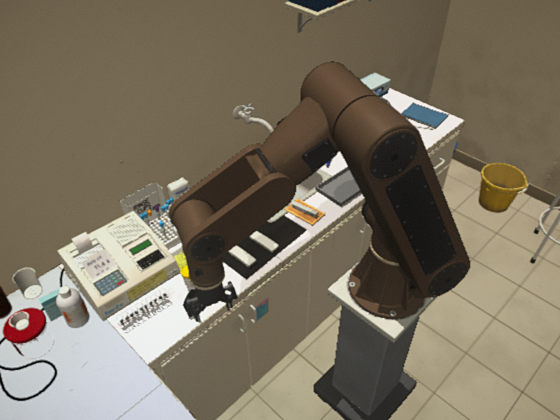

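View pics/wrist0.png

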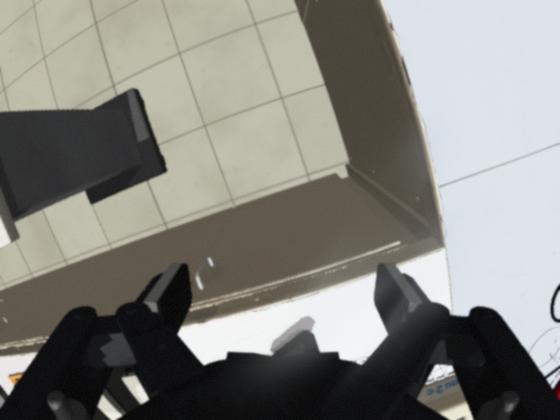

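The top view shows two plates, at about (194,246) and (230,246), and an empty right place. The straightedge is on its rest at (310,241). One tray is at (215,190) and the other at (390,245). A cup at (447,240) is probably small_cup. Next I'll measure.

```bash
cat > h.py <<'E'
import numpy as np,cv2
from cell import get_obs,camera,find_in
from scipy.spatial.transform import Rotation as R
def snap(name):
    o=get_obs(); c=camera(name); return o,c
def pts(c,o=None):
    d=c["depth"];H,W=d.shape;f=H/2/np.tan(np.radians(c["vertical_fov"]/2))
    u,v=np.meshgrid(np.arange(W),np.arange(H))
    x=(u-c["cx"])/f;y=(v-c["cy"])/f
    if "mount" in c:
        r=np.hypot(x,y);t=np.tan(np.minimum(r,1.5))/np.maximum(r,1e-9)
        x=x*t;y=y*t
        w,a,b,cc=o["orientation"];T=np.eye(4);T[:3,:3]=R.from_quat([a,b,cc,w]).as_matrix();T[:3,3]=o["eef_pos"]
        E=T@c["mount"]
    else:E=c["extrinsics"]
    P=np.stack([x*d,-y*d,-d],-1)
    P=P@E[:3,:3].T+E[:3,3]
    P[d==0]=np.nan
    return P
def pose():
    o=get_obs();w,a,b,c=o["orientation"];M=R.from_quat([a,b,c,w]).as_matrix()
    return o,o["eef_pos"],M
E
python3 - <<'E'
from h import *
o,c=snap("top");P=pts(c);np.save("P0.npy",P)
for n in["plate_1a","straightedge","rest","mat","low_tray","deep_bin","timer","specimen_cup","petri","small_cup"]:
    for r in find_in(n,"top")[:3]:
        l,t,w,h=r["bbox"];u,v=int(l+w/2),int(t+h/2);print(n,np.round(r["bbox"]),round(r["p"],2),P[v,u].round(3))
for u,v in[(215,190),(215,168),(215,167),(215,166),(390,245),(390,222),(390,223),(390,224),(390,221)]:print(u,v,P[v,u].round(3))
img=c["pixels"][150:290,160:460];cv2.imwrite("pics/topz.png",cv2.resize(img,None,fx=2.6,fy=2.6,interpolation=cv2.INTER_CUBIC))
E
```

```text
straightedge [300. 225.  14.  35.] 0.6 [ 0.48  -0.072  0.033]
rest [294. 219.  35.  45.] 0.63 [ 0.483 -0.091  0.027]
mat [173. 219. 115.  55.] 0.64 [nan nan nan]
low_tray [356. 221.  76.  46.] 0.64 [ 0.47  -0.351  0.002]
deep_bin [172. 166.  80.  49.] 0.97 [0.653 0.222 0.003]
timer [ 87. 252.  29.  16.] 0.71 [0.436 0.55  0.061]
specimen_cup [114. 219.  18.  18.] 0.74 [0.532 0.486 0.061]
petri [430. 206.  20.  17.] 0.7 [ 0.563 -0.507  0.002]
small_cup [439. 231.  18.  19.] 0.83 [ 0.483 -0.525  0.001]
215 190 [0.656 0.212 0.002]
215 168 [0.724 0.21  0.02 ]
215 167 [0.724 0.209 0.032]
215 166 [0.722 0.206 0.054]
390 245 [ 0.467 -0.34   0.004]
390 222 [ 0.539 -0.342  0.014]
390 223 [ 0.537 -0.343  0.007]
390 224 [ 0.534 -0.344  0.006]
390 221 [ 0.541 -0.34   0.022]
```

View pics/topz.png

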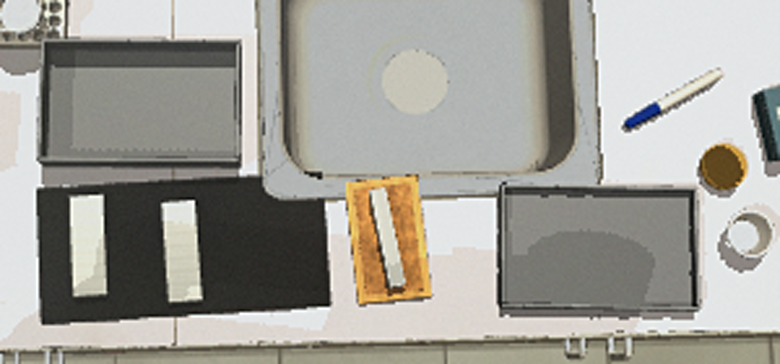

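```bash
cat >> h.py <<'E'
def ray(c,uv,z):
    H=420;f=H/2/np.tan(np.radians(c["vertical_fov"]/2));E=c["extrinsics"]
    uv=np.atleast_2d(uv).astype(float)
    d=np.stack([(uv[:,0]-c["cx"])/f,-(uv[:,1]-c["cy"])/f,-np.ones(len(uv))],-1)@E[:3,:3].T
    s=(z-E[2,3])/d[:,2];return E[:3,3]+d*s[:,None]
def rect(xy):
    (cx,cy),(w,h),a=cv2.minAreaRect(xy.astype(np.float32)*1000)
    b=cv2.boxPoints(((cx,cy),(w,h),a));e=[b[1]-b[0],b[2]-b[1]];e=max(e,key=np.linalg.norm)
    if e[0]<0:e=-e
    return round(cx),round(cy),sorted([round(float(w)),round(float(h))]),round(float(np.arctan2(e[1],e[0])),3)
def things(c,verbose=True):
    "white/bright blobs in top view, near mat/rest/trays"
    P=pts(c);g=c["pixels"].astype(int);out=[]
    br=g.min(-1)
    return P,g,br
E
python3 - <<'E'
from h import *
o,c=snap("top");P,g,br=things(c)
for name,(x0,x1,y0,y1),z in [("mat",(178,284,222,272),.021),("rest",(300,322,221,264),.028)]:
    m=np.zeros(br.shape,np.uint8);m[y0:y1,x0:x1]=(br[y0:y1,x0:x1]>130)*1
    n,l,s,ce=cv2.connectedComponentsWithStats(m)
    for i in range(1,n):
        if s[i,4]<100: continue
        v,u=np.nonzero(l==i);q=ray(c,np.c_[u,v],z);print(name,s[i],rect(q[:,:2]), q.mean(0).round(4),"depth",np.nanmedian(P[v,u],0).round(4))
        Q=P[v,u];Q=Q[~np.isnan(Q[:,0])];
        if len(Q)>50:
            xs=Q[:,0]-Q[:,0].mean();print(len(Q),[ (round(float(a),3),np.median(Q[(xs>=a)&(xs<a+.02),2]).round(4)) for a in np.arange(-.06,.06,.02)])
# tray extents
for nm,z,(u0,v0,u1,v1) in[("bin",.05,(170,160,260,222)),("low",.022,(345,212,440,275))]:
    sub=P[v0:v1,u0:u1].reshape(-1,3);k=sub[np.abs(sub[:,2]-z)<.006]
    print(nm,len(k),rect(k[:,:2]))
E
```

```text
mat [187 225  14  39 489] (483, 279, [39, 119], 0.036) [0.4831 0.2784 0.021 ] depth [0.4825 0.279  0.022 ]
489 [(-0.06, np.float64(0.0206)), (-0.04, np.float64(0.0226)), (-0.02, np.float64(0.0231)), (0.0, np.float64(0.0233)), (0.02, np.float64(0.0228)), (0.04, np.float64(0.0207))]
mat [222 227  16  39 481] (473, 166, [40, 119], 0.076) [0.4737 0.1666 0.021 ] depth [0.4735 0.167  0.0222]
479 [(-0.06, np.float64(0.0208)), (-0.04, np.float64(0.022)), (-0.02, np.float64(0.0238)), (0.0, np.float64(0.0241)), (0.02, np.float64(0.0225)), (0.04, np.float64(0.0209))]
mat [232 268  52   4 104] (399, 80, [9, 158], 1.548) [0.3958 0.0592 0.021 ] depth [ 0.3964  0.0509 -0.0004]
103 [(-0.06, np.float64(nan)), (-0.04, np.float64(nan)), (-0.02, np.float64(-0.0005)), (0.0, np.float64(-0.0001)), (0.02, np.float64(nan)), (0.04, np.float64(nan))]
rest [302 222  14  38 232] (484, -81, [19, 118], 0.181) [ 0.4845 -0.0807  0.028 ] depth [ 0.4834 -0.0807  0.0283]
232 [(-0.06, np.float64(0.0273)), (-0.04, np.float64(0.0286)), (-0.02, np.float64(0.0276)), (0.0, np.float64(0.0276)), (0.02, np.float64(0.0283)), (0.04, np.float64(0.0299))]
bin 400 (658, 222, [162, 257], 1.534)
low 396 (468, -337, [151, 241], 1.53)
  return _methods._mean(a, axis=axis, dtype=dtype,
  ret = ret.dtype.type(ret / rcount)
```

```bash
cat >> h.py <<'E'
def yaw(M):  # yaw of the grasped long axis: tool y = (-sin,cos)
    y=M[:2,1]; a=np.arctan2(-y[0],y[1]); return (a+np.pi/2)%np.pi-np.pi/2
def plan(target,th=None,tipz=None):
    "target xy + TCP z (or tip z + .173). prints tool shift in units of 50mm with the turn done FIRST"
    o,p,M=pose();t=np.array(target,float)
    print("t",round(o["time_s"],2),"tcp",p.round(4),"tip",(p+M[:,2]*.173).round(4),"yaw",round(yaw(M),4),"grip",round(o["grip_width"],4),"F",o["force"].round(1))
    tz=M[:,2]
    dth=0
    if th is not None:
        dth=th-yaw(M);dth=(dth+np.pi/2)%np.pi-np.pi/2
        print("az deg total",round(-np.degrees(dth),2), "tilt corr: tool z",tz.round(4))
    M2=M@R.from_rotvec([0,0,-dth]).as_matrix()
    # target refers to tip
    tgt=t+np.array([0,0,.173])
    d=M2.T@(tgt-p)/.05
    print("shift units",d.round(3))
E
python3 - <<'E'
from h import *
plan([.484,-.081,.18],.15)
o,c=snap("top");g=c["pixels"].astype(int)
m=np.zeros(g.shape[:2],np.uint8);b,gg,r=g[...,0],g[...,1],g[...,2]
m[210:275,288:335]=((r-b)[210:275,288:335]>50)
v,u=np.nonzero(m);q=ray(c,np.c_[u,v],.008);print("rest",rect(q[:,:2]))
E
```

```text
t 0.75 tcp [0.2086 0.6156 0.4047] tip [0.2086 0.6156 0.2317] yaw -0.3268 grip 0.0855 F [ 0.4  0.4 -0.2]
az deg total -27.32 tilt corr: tool z [ 0.e+00  1.e-04 -1.e+00]
shift units [ -3.363 -14.599   1.034]
rest (484, -83, [90, 149], 0.09)
```

Call:
{"name": "servo_tool", "arguments": {"rows": [{"az": -8.5,"fingers": 1},{"az": -8.5},{"az": -8.5},{"az": -1.8}]}}

```text
$.rows[0]: bad value
```

Run:
```python
from h import *
plan([.484,-.081,.18],.15)
```

```text
t 0.8 tcp [0.2087 0.6156 0.4047] tip [0.2087 0.6156 0.2317] yaw -0.3268 grip 0.0857 F [-0.5 -0.5 -0.1]
az deg total -27.32 tilt corr: tool z [ 1.e-04  0.e+00 -1.e+00]
shift units [ -3.363 -14.598   1.035]
```

Call:
{"name": "servo_tool", "arguments": {"rows": [{"x": 0,"y": 0,"z": 0,"ax": 0,"ay": 0,"az": -8.5,"fingers": 1},{"x": 0,"y": 0,"z": 0,"ax": 0,"ay": 0,"az": -8.5,"fingers": 1},{"x": 0,"y": 0,"z": 0,"ax": 0,"ay": 0,"az": -8.5,"fingers": 1},{"x": 0,"y": 0,"z": 0,"ax": 0,"ay": 0,"az": -1.8,"fingers": 1}]}}

```text
time_s: 1.2
eef_pos: [0.2086, 0.6156, 0.4047]
orientation: [-0.0, -0.078, 0.997, 0.0]
force: [0.2, 0.3, -0.7]
grip_width: 0.0851
```

Call:
{"name": "servo_tool", "arguments": {"rows": [{"x": -0.3,"y": -0.6,"z": 0,"ax": 0,"ay": 0,"az": 0,"fingers": 1},{"x": -0.4,"y": -0.9,"z": 0,"ax": 0,"ay": 0,"az": 0,"fingers": 1},{"x": -0.4,"y": -0.9,"z": 0,"ax": 0,"ay": 0,"az": 0,"fingers": 1},{"x": -0.4,"y": -0.9,"z": 0,"ax": 0,"ay": 0,"az": 0,"fingers": 1},{"x": -0.4,"y": -0.9,"z": 0,"ax": 0,"ay": 0,"az": 0,"fingers": 1},{"x": -0.4,"y": -0.9,"z": 0,"ax": 0,"ay": 0,"az": 0,"fingers": 1},{"x": -0.3,"y": -0.9,"z": 0,"ax": 0,"ay": 0,"az": 0,"fingers": 1},{"x": -0.2,"y": -0.9,"z": 0,"ax": 0,"ay": 0,"az": 0,"fingers": 1}]}}

```text
time_s: 2.0
eef_pos: [0.3995, 0.2936, 0.4049]
orientation: [0.0, -0.075, 0.997, 0.0]
force: [0.8, 0.1, -0.6]
grip_width: 0.0854
```

Call:
{"name": "servo_tool", "arguments": {"rows": [{"x": -0.2,"y": -0.9,"z": 0,"ax": 0,"ay": 0,"az": 0,"fingers": 1},{"x": -0.2,"y": -0.9,"z": 0,"ax": 0,"ay": 0,"az": 0,"fingers": 1},{"x": -0.2,"y": -0.9,"z": 0.2,"ax": 0,"ay": 0,"az": 0,"fingers": 1},{"x": 0,"y": -0.9,"z": 0.2,"ax": 0,"ay": 0,"az": 0,"fingers": 1},{"x": 0,"y": -0.9,"z": 0.2,"ax": 0,"ay": 0,"az": 0,"fingers": 1},{"x": 0,"y": -0.9,"z": 0.2,"ax": 0,"ay": 0,"az": 0,"fingers": 1},{"x": 0,"y": -0.9,"z": 0.2,"ax": 0,"ay": 0,"az": 0,"fingers": 1},{"x": 0,"y": -0.9,"z": 0,"ax": 0,"ay": 0,"az": 0,"fingers": 1}]}}

```text
time_s: 2.8
eef_pos: [0.4815, -0.058, 0.3538]
orientation: [-0.001, -0.075, 0.997, 0.0]
force: [1.4, 0.5, 0.8]
grip_width: 0.0854
```

Run:
```python
from h import *
plan([.484,-.081,.18],.15)
o,c=snap("wrist");cv2.imwrite("pics/w1.png",c["pixels"])
P=pts(c,o);np.savez("w1.npz",P=P,g=c["pixels"])
for n in ["straightedge","rest"]:print(find_in(n,"wrist")[:2])
```

```text
t 2.8 tcp [ 0.4815 -0.058   0.3538] tip [ 0.4813 -0.058   0.1808] yaw 0.1496 grip 0.0854 F [1.4 0.5 0.8]
az deg total -0.02 tilt corr: tool z [-1.2e-03  3.0e-04 -1.0e+00]
shift units [ 0.019 -0.462  0.016]
[{'bbox': [246.3, 131.3, 28.3, 124.7], 'p': 0.79}, {'bbox': [511.7, 187.4, 48.3, 96.3], 'p': 0.41}]
[{'bbox': [213.6, 112.6, 95.0, 151.6], 'p': 0.82}]
```

View pics/w1.png

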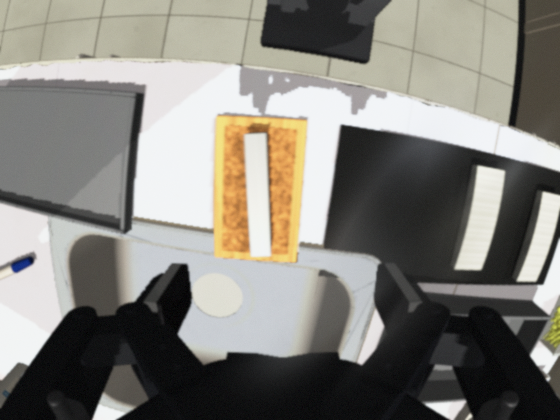

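The wrist view shows the bar lying slightly askew on the rest, from (257,133) to (262,255). Both plates are visible at the right.

```bash
cat >> h.py <<'E'
def blob(P,g,x,y,zlo,zhi,rad=.09,bright=120):
    "points within rad of (x,y), z window, bright grey pixels -> rect + z profile along x"
    b=g.astype(int);ok=(P[...,2]>zlo)&(P[...,2]<zhi)&(np.hypot(P[...,0]-x,P[...,1]-y)<rad)&(b.min(-1)>bright)&((b.max(-1)-b.min(-1))<60)
    n,l,s,_=cv2.connectedComponentsWithStats(ok.astype(np.uint8))
    if n<2:return None
    i=1+np.argmax(s[1:,4]);Q=P[l==i]
    r=rect(Q[:,:2]);e=np.array([np.cos(r[3]),np.sin(r[3])]);t=(Q[:,:2]-np.array(r[:2])/1000)@e
    prof=[round(float(np.median(Q[(t>=a)&(t<a+.015),2]))*1000,1) if ((t>=a)&(t<a+.015)).sum()>5 else None for a in np.arange(-.06,.06,.015)]
    return r,len(Q),np.median(Q,0).round(4),prof
E
python3 - <<'E'
from h import *
d=np.load("w1.npz");P,g=d["P"],d["g"]
print(blob(P,g,.484,-.081,.018,.04));print(blob(P,g,.474,.167,.01,.04));
print(P[195,257],P[140,257],P[250,262],P[195,230])
q=g.astype(int);m=((q[...,2]-q[...,0])>50);m[:100]=0;m[270:]=0;m[:,:200]=0;m[:,320:]=0
Q=P[m];Q=Q[np.abs(Q[:,2]-.008)<.006];print("rest",rect(Q[:,:2]))
E
```

```text
((484, -82, [20, 120], 0.177), 2569, array([ 0.4799, -0.0828,  0.0288]), [28.9, 28.8, 28.9, 28.8, 28.7, 28.7, 28.7, 28.7])
((473, 165, [42, 121], 0.061), 2932, array([0.4696, 0.1629, 0.0224]), [20.7, 22.0, 22.9, 23.4, 23.4, 22.9, 22.0, 20.8])
[ 0.48160109 -0.08372534  0.02949407] [ 0.4310712  -0.09067057  0.02863379] [ 0.5359812  -0.07188233  0.02877938] [ 0.49037399 -0.11152321  0.00951001]
rest (485, -86, [91, 152], 0.09)
```

Run:
```python
from h import *
plan([.484,-.082,.014],.177)
```

```text
t 2.95 tcp [ 0.4822 -0.0586  0.3546] tip [ 0.4822 -0.0586  0.1816] yaw 0.1457 grip 0.0855 F [-0.1  1.   0.2]
az deg total -1.8 tilt corr: tool z [ 3.e-04 -2.e-04 -1.e+00]
shift units [ 0.047 -0.467  3.353]
```

Call:
{"name": "servo_tool", "arguments": {"rows": [{"x": 0,"y": 0,"z": 0,"ax": 0,"ay": 0,"az": -1.8,"fingers": 0.2},{"x": 0.05,"y": -0.47,"z": 0.4,"ax": 0,"ay": 0,"az": 0,"fingers": 0.2},{"x": 0,"y": 0,"z": 0.7,"ax": 0,"ay": 0,"az": 0,"fingers": 0.2},{"x": 0,"y": 0,"z": 0.7,"ax": 0,"ay": 0,"az": 0,"fingers": 0.2},{"x": 0,"y": 0,"z": 0.6,"ax": 0,"ay": 0,"az": 0,"fingers": 0.2},{"x": 0,"y": 0,"z": 0.4,"ax": 0,"ay": 0,"az": 0,"fingers": 0.2},{"x": 0,"y": 0,"z": 0.2,"ax": 0,"ay": 0,"az": 0,"fingers": 0.2},{"x": 0,"y": 0,"z": 0,"ax": 0,"ay": 0,"az": 0,"fingers": 0.2}]}}

```text
time_s: 3.75
eef_pos: [0.4834, -0.079, 0.2039]
orientation: [-0.001, -0.091, 0.996, 0.0]
force: [-0.3, -0.3, -1.0]
grip_width: 0.0513
```

Run:
```python
from h import *
plan([.484,-.082,.012],.177)
o,c=snap("wrist");cv2.imwrite("pics/w2.png",c["pixels"])
P=pts(c,o);print(blob(P,c["pixels"],.484,-.082,.018,.04))
```

```text
t 3.75 tcp [ 0.4834 -0.079   0.2039] tip [ 0.4831 -0.0789  0.0309] yaw 0.1819 grip 0.0513 F [-0.3 -0.3 -1. ]
az deg total 0.28 tilt corr: tool z [-1.8e-03  5.0e-04 -1.0e+00]
shift units [-0.002 -0.061  0.379]
((483, -82, [20, 116], 0.175), 6670, array([ 0.481 , -0.0823,  0.0288]), [28.7, 28.7, 28.7, 28.7, 28.8, 28.8, 28.8, 28.8])
```

View pics/w2.png

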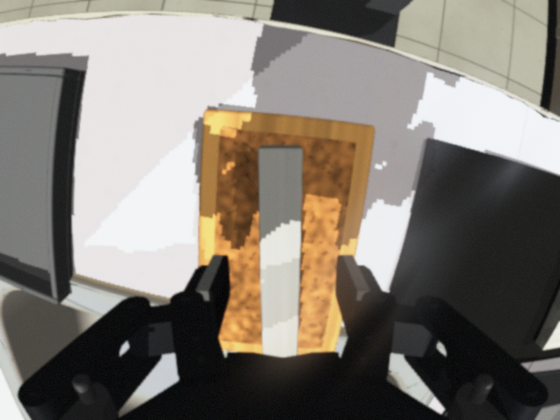

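The bar, at about (281,250), is centred between the fingers. I'll go down and grip.

Call:
{"name": "servo_tool", "arguments": {"rows": [{"x": 0,"y": -0.06,"z": 0.2,"ax": 0,"ay": 0,"az": 0,"fingers": 0.2},{"x": 0,"y": 0,"z": 0.15,"ax": 0,"ay": 0,"az": 0,"fingers": 0},{"x": 0,"y": 0,"z": 0,"ax": 0,"ay": 0,"az": 0,"fingers": -1},{"x": 0,"y": 0,"z": 0,"ax": 0,"ay": 0,"az": 0,"fingers": -1},{"x": 0,"y": 0,"z": 0,"ax": 0,"ay": 0,"az": 0,"fingers": -1},{"x": 0,"y": 0,"z": 0,"ax": 0,"ay": 0,"az": 0,"fingers": -1},{"x": 0,"y": 0,"z": 0,"ax": 0,"ay": 0,"az": 0,"fingers": -1}], "grip_force": 50}}

```text
time_s: 4.5
eef_pos: [0.4842, -0.0827, 0.1873]
orientation: [0.0, -0.09, 0.996, -0.0]
force: [0.2, -1.0, -1.6]
grip_width: 0.0187
```

Run:
```python
from h import *
plan([.484,-.082,.012],.177)
```

```text
t 4.5 tcp [ 0.4842 -0.0827  0.1873] tip [ 0.4842 -0.0827  0.0143] yaw 0.181 grip 0.0187 F [ 0.2 -1.  -1.6]
az deg total 0.23 tilt corr: tool z [ 2.e-04 -0.e+00 -1.e+00]
shift units [0.002 0.014 0.046]
```

Call:
{"name": "servo_tool", "arguments": {"rows": [{"x": 0,"y": 0,"z": -0.3,"ax": 0,"ay": 0,"az": 0,"fingers": -1},{"x": 0,"y": 0,"z": -0.8,"ax": 0,"ay": 0,"az": 0,"fingers": -1},{"x": 0,"y": 0,"z": -0.9,"ax": 0,"ay": 0,"az": 0,"fingers": -1},{"x": 0,"y": 0,"z": -0.9,"ax": 0,"ay": 0,"az": 4,"fingers": -1},{"x": 0,"y": 0.5,"z": 0,"ax": 0,"ay": 0,"az": 4,"fingers": -1},{"x": 0,"y": 0.8,"z": 0,"ax": 0,"ay": 0,"az": 0,"fingers": -1},{"x": 0,"y": 0.8,"z": 0,"ax": 0,"ay": 0,"az": 0,"fingers": -1},{"x": 0,"y": 0.8,"z": 0,"ax": 0,"ay": 0,"az": 0,"fingers": -1}]}}

```text
time_s: 5.3
eef_pos: [0.476, 0.0633, 0.3325]
orientation: [0.0, -0.02, 1.0, 0.0]
force: [0.8, 0.7, -2.0]
grip_width: 0.0182
```

Call:
{"name": "servo_tool", "arguments": {"rows": [{"x": 0,"y": 0.8,"z": 0,"ax": 0,"ay": 0,"az": 0,"fingers": -1},{"x": 0,"y": 0.8,"z": 0,"ax": 0,"ay": 0,"az": 0,"fingers": -1},{"x": 0,"y": 0.8,"z": 0,"ax": 0,"ay": 0,"az": 0,"fingers": -1},{"x": 0,"y": 0.5,"z": 0,"ax": 0,"ay": 0,"az": 0,"fingers": -1},{"x": 0,"y": 0,"z": 0,"ax": 0,"ay": 0,"az": 0,"fingers": -1}]}}

```text
time_s: 5.8
eef_pos: [0.4701, 0.2097, 0.3323]
orientation: [0.0, -0.022, 1.0, 0.0]
force: [0.9, -0.5, -1.5]
grip_width: 0.0189
```

Run:
```python
from h import *
plan([.484,.279,.05],.04)
o,c=snap("wrist");cv2.imwrite("pics/w3.png",c["pixels"])
P=pts(c,o);np.savez("w3.npz",P=P,g=c["pixels"]);print(blob(P,c["pixels"],.483,.279,.01,.04))
```

```text
t 5.8 tcp [0.4701 0.2097 0.3323] tip [0.4702 0.2098 0.1593] yaw 0.0443 grip 0.0189 F [ 0.9 -0.5 -1.5]
az deg total 0.25 tilt corr: tool z [ 6.e-04  7.e-04 -1.e+00]
shift units [-0.331  1.372  2.186]
((483, 277, [41, 121], 0.036), 5270, array([0.4763, 0.2762, 0.0227]), [21.0, 22.3, 23.2, 23.6, 23.5, 23.2, 22.3, 21.0])
```

View pics/w3.png

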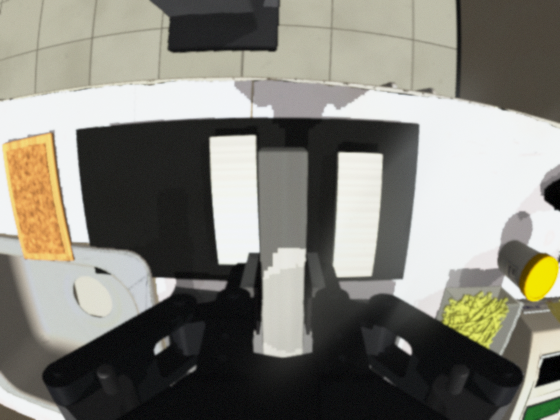

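The plate at the right in this view, about (358,215), is plate 1. Its centre is at (483,277) mm and its yaw is 0.036. I'll move over it and lower the bar.

Call:
{"name": "servo_tool", "arguments": {"rows": [{"x": -0.27,"y": 0.5,"z": 0,"ax": 0,"ay": 0,"az": 0.4,"fingers": -1},{"x": 0,"y": 0.6,"z": 0.3,"ax": 0,"ay": 0,"az": 0,"fingers": -1},{"x": 0,"y": 0.24,"z": 0.6,"ax": 0,"ay": 0,"az": 0,"fingers": -1},{"x": 0,"y": 0,"z": 0.7,"ax": 0,"ay": 0,"az": 0,"fingers": -1},{"x": 0,"y": 0,"z": 0.4,"ax": 0,"ay": 0,"az": 0,"fingers": -1},{"x": 0,"y": 0,"z": 0.2,"ax": 0,"ay": 0,"az": 0,"fingers": -1},{"x": 0,"y": 0,"z": 0,"ax": 0,"ay": 0,"az": 0,"fingers": -1},{"x": 0,"y": 0,"z": 0,"ax": 0,"ay": 0,"az": 0,"fingers": -1}]}}

```text
time_s: 6.65
eef_pos: [0.4819, 0.2741, 0.2229]
orientation: [0.0, -0.017, 1.0, 0.0]
force: [-0.1, -0.1, -1.7]
grip_width: 0.0186
```

Run:
```python
from h import *
plan([.483,.2775,.0298],.036)
```

```text
t 6.65 tcp [0.4819 0.2741 0.2229] tip [0.482  0.2742 0.0499] yaw 0.0339 grip 0.0186 F [-0.1 -0.1 -1.7]
az deg total -0.12 tilt corr: tool z [ 6.e-04  3.e-04 -1.e+00]
shift units [-0.024  0.066  0.403]
```

Call:
{"name": "servo_tool", "arguments": {"rows": [{"x": -0.02,"y": 0.06,"z": 0.2,"ax": 0,"ay": 0,"az": 0,"fingers": -1},{"x": 0,"y": 0,"z": 0.1,"ax": 0,"ay": 0,"az": 0,"fingers": -1},{"x": 0,"y": 0,"z": 0.04,"ax": 0,"ay": 0,"az": 0,"fingers": -1},{"x": 0,"y": 0,"z": 0.03,"ax": 0,"ay": 0,"az": 0,"fingers": -1},{"x": 0,"y": 0,"z": 0,"ax": 0,"ay": 0,"az": 0,"fingers": -1}]}}

```text
time_s: 7.15
eef_pos: [0.4823, 0.2775, 0.2036]
orientation: [-0.0, -0.017, 1.0, -0.0]
force: [0.3, -0.8, -1.3]
grip_width: 0.0188
```

Run:
```python
from h import *
plan([.483,.2775,.0298],.036)
```

```text
t 7.15 tcp [0.4823 0.2775 0.2036] tip [0.4822 0.2774 0.0306] yaw 0.0345 grip 0.0188 F [ 0.3 -0.8 -1.3]
az deg total -0.09 tilt corr: tool z [-2.e-04 -1.e-04 -1.e+00]
shift units [-0.015  0.     0.016]
```

Call:
{"name": "servo_tool", "arguments": {"rows": [{"x": 0,"y": 0,"z": 0.02,"ax": 0,"ay": 0,"az": 0,"fingers": -1},{"x": 0,"y": 0,"z": 0.01,"ax": 0,"ay": 0,"az": 0,"fingers": -1},{"x": 0,"y": 0,"z": 0,"ax": 0,"ay": 0,"az": 0,"fingers": -1}]}}

```text
time_s: 7.45
eef_pos: [0.4824, 0.2775, 0.2023]
orientation: [0.0, -0.017, 1.0, 0.0]
force: [0.5, -0.4, -1.7]
grip_width: 0.0185
```

Call:
{"name": "servo_tool", "arguments": {"rows": [{"x": 0,"y": 0,"z": 0.01,"ax": 0,"ay": 0,"az": 0,"fingers": -1},{"x": 0,"y": 0,"z": 0,"ax": 0,"ay": 0,"az": 0,"fingers": -1}]}}

```text
time_s: 7.65
eef_pos: [0.4824, 0.2775, 0.2022]
orientation: [0.0, -0.017, 1.0, 0.0]
force: [-1.5, -1.5, 8.8]
grip_width: 0.0187
```

Call:
{"name": "servo_tool", "arguments": {"rows": [{"x": 0,"y": 0,"z": 0.015,"ax": 0,"ay": 0,"az": 0,"fingers": -1},{"x": 0,"y": 0,"z": 0,"ax": 0,"ay": 0,"az": 0,"fingers": -1}]}}

```text
time_s: 7.85
eef_pos: [0.4823, 0.2775, 0.2021]
orientation: [0.0, -0.017, 1.0, 0.0]
force: [-5.9, -2.6, 23.2]
grip_width: 0.0189
```

Call:
{"name": "servo_tool", "arguments": {"rows": [{"x": 0,"y": 0,"z": -0.025,"ax": 0,"ay": 0,"az": 0,"fingers": -1},{"x": 0,"y": 0,"z": 0,"ax": 0,"ay": 0,"az": 0,"fingers": -0.3},{"x": 0,"y": 0,"z": 0,"ax": 0,"ay": 0,"az": 0,"fingers": -0.1},{"x": 0,"y": 0,"z": 0,"ax": 0,"ay": 0,"az": 0,"fingers": 0},{"x": 0,"y": 0,"z": -0.2,"ax": 0,"ay": 0,"az": 0,"fingers": 0},{"x": 0,"y": 0,"z": -0.5,"ax": 0,"ay": 0,"az": 0,"fingers": 0},{"x": 0,"y": 0,"z": -0.8,"ax": 0,"ay": 0,"az": 0,"fingers": -1},{"x": 0,"y": 0,"z": 0,"ax": 0,"ay": 0,"az": 0,"fingers": -1}]}}

```text
time_s: 8.65
eef_pos: [0.4837, 0.2782, 0.2819]
orientation: [0.003, -0.017, 1.0, 0.001]
force: [-0.0, 0.2, -0.4]
grip_width: 0.0147
```

Run:
```python
from h import *
o,c=snap("wrist");cv2.imwrite("pics/w4.png",c["pixels"])
P=pts(c,o);g=c["pixels"];print("bar",blob(P,g,.483,.278,.033,.055,bright=60));print("plate",blob(P,g,.483,.278,.012,.028,bright=60))
plan([.438,.276,.06],.036)
```

```text
bar ((483, 276, [20, 120], 0.036), 4882, array([0.4749, 0.2755, 0.0437]), [43.8, 43.8, 43.8, 43.7, 43.6, 43.6, 43.7, 43.6])
plate ((482, 277, [41, 120], 0.043), 3064, array([0.4649, 0.2876, 0.023 ]), [21.0, 22.3, 23.3, 23.6, 23.6, 23.1, 22.4, 21.5])
t 8.7 tcp [0.4831 0.2779 0.2801] tip [0.4838 0.2783 0.1071] yaw 0.0345 grip 0.0071 F [-0.1 -0.8  0.2]
az deg total -0.08 tilt corr: tool z [ 0.0041  0.0021 -1.    ]
shift units [ 0.907 -0.008  0.937]
```

View pics/w4.png

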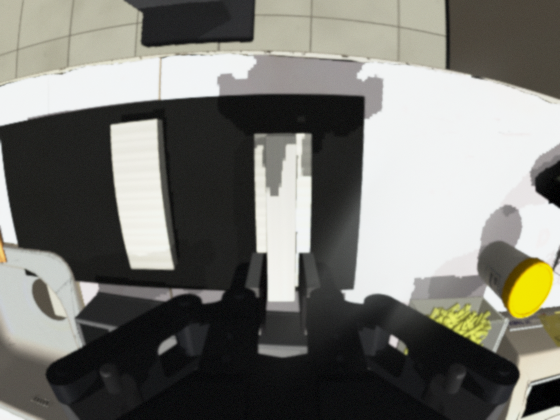

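The bar lies centred and level at 43.7 mm. Next, the near-end press.

Call:
{"name": "servo_tool", "arguments": {"rows": [{"x": 0.5,"y": -0.02,"z": 0,"ax": 0,"ay": 0,"az": 0,"fingers": -1},{"x": 0.42,"y": -0.02,"z": 0.3,"ax": 0,"ay": 0,"az": 0,"fingers": -1},{"x": 0,"y": 0,"z": 0.4,"ax": 0,"ay": 0,"az": 0,"fingers": -1},{"x": 0,"y": 0,"z": 0.3,"ax": 0,"ay": 0,"az": 0,"fingers": -1},{"x": 0,"y": 0,"z": 0.1,"ax": 0,"ay": 0,"az": 0,"fingers": -1},{"x": 0,"y": 0,"z": 0,"ax": 0,"ay": 0,"az": 0,"fingers": -1},{"x": 0,"y": 0,"z": 0,"ax": 0,"ay": 0,"az": 0,"fingers": -1}]}}

```text
time_s: 9.4
eef_pos: [0.4366, 0.2739, 0.2225]
orientation: [0.0, -0.017, 1.0, 0.0]
force: [0.3, 0.3, 0.2]
grip_width: -0.0
```

```bash
cat >> h.py <<'E'
def look(tag,x,y,zlo=.033,zhi=.055):
    o,c=snap("wrist");cv2.imwrite(f"pics/{tag}.png",c["pixels"])
    P=pts(c,o);g=c["pixels"]
    print("bar",blob(P,g,x,y,zlo,zhi,bright=50))
E
python3 - <<'E'
from h import *
plan([.438,.275,.043],.036)
look("w5",.483,.277)
E
```

```text
t 9.4 tcp [0.4366 0.2739 0.2225] tip [0.4366 0.2739 0.0495] yaw 0.0344 grip -0.0 F [0.3 0.3 0.2]
az deg total -0.09 tilt corr: tool z [ 0.  0. -1.]
shift units [-0.029  0.02   0.13 ]
bar ((428, 274, [12, 20], -1.542), 859, array([0.4244, 0.2746, 0.0434]), [None, None, None, 43.4, 43.3, None, None, None])
```

Now press in fine steps and watch the force.

Call:
{"name": "servo_tool", "arguments": {"rows": [{"x": 0,"y": 0.02,"z": 0.1,"ax": 0,"ay": 0,"az": 0,"fingers": -1},{"x": 0,"y": 0,"z": 0.02,"ax": 0,"ay": 0,"az": 0,"fingers": -1},{"x": 0,"y": 0,"z": 0,"ax": 0,"ay": 0,"az": 0,"fingers": -1}]}}

```text
time_s: 9.75
eef_pos: [0.4363, 0.2749, 0.2162]
orientation: [-0.0, -0.017, 1.0, -0.0]
force: [0.5, 0.5, 0.4]
grip_width: 0.0
```

Call:
{"name": "servo_tool", "arguments": {"rows": [{"x": 0,"y": 0,"z": 0.02,"ax": 0,"ay": 0,"az": 0,"fingers": -1},{"x": 0,"y": 0,"z": 0,"ax": 0,"ay": 0,"az": 0,"fingers": -1}]}}

```text
time_s: 9.95
eef_pos: [0.4363, 0.2749, 0.2152]
orientation: [-0.0, -0.017, 1.0, -0.0]
force: [-1.7, 1.0, 2.1]
grip_width: 0.0001
```

Call:
{"name": "servo_tool", "arguments": {"rows": [{"x": 0,"y": 0,"z": 0.02,"ax": 0,"ay": 0,"az": 0,"fingers": -1},{"x": 0,"y": 0,"z": 0,"ax": 0,"ay": 0,"az": 0,"fingers": -1}]}}

```text
time_s: 10.15
eef_pos: [0.436, 0.2749, 0.2146]
orientation: [-0.0, -0.017, 1.0, -0.0]
force: [-6.1, 0.0, 15.8]
grip_width: 0.0003
```

Call:
{"name": "servo_tool", "arguments": {"rows": [{"x": 0,"y": 0,"z": 0.01,"ax": 0,"ay": 0,"az": 0,"fingers": -1},{"x": 0,"y": 0,"z": 0,"ax": 0,"ay": 0,"az": 0,"fingers": -1}]}}

```text
time_s: 10.35
eef_pos: [0.4359, 0.2749, 0.2144]
orientation: [-0.0, -0.017, 1.0, -0.0]
force: [-8.7, -0.2, 23.0]
grip_width: -0.0001
```

Run:
```python
from h import *
plan([.438,.275,.043],.036)
look("w6",.483,.277)
o,c=snap("top");P=pts(c);cv2.imwrite("pics/t6.png",c["pixels"]);print(blob(P,c["pixels"],.483,.277,.033,.06,bright=50))
```

```text
t 10.35 tcp [0.4359 0.2749 0.2144] tip [0.4358 0.2748 0.0414] yaw 0.0345 grip -0.0001 F [-8.7 -0.2 23. ]
az deg total -0.09 tilt corr: tool z [-5.e-04 -1.e-04 -1.e+00]
shift units [-0.042  0.001 -0.032]
bar ((426, 273, [10, 27], -1.534), 873, array([0.4236, 0.2741, 0.041 ]), [None, None, None, 41.0, 41.0, None, None, None])
((540, 270, [2, 7], 0.742), 4, array([0.5398, 0.2695, 0.0445]), [None, None, None, None, None, None, None, None])
```

View pics/w6.png

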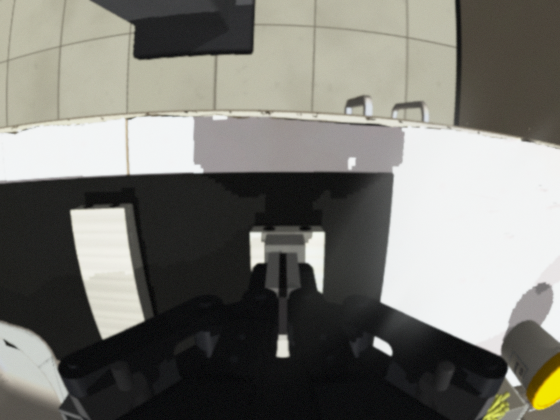

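The near end dropped from 43.4 to 41.0 mm when pressed. Lifting now, then the far end.

Call:
{"name": "servo_tool", "arguments": {"rows": [{"x": 0,"y": 0,"z": -0.1,"ax": 0,"ay": 0,"az": 0,"fingers": -1},{"x": 0,"y": 0,"z": -0.3,"ax": 0,"ay": 0,"az": 0,"fingers": -1},{"x": 0,"y": 0,"z": 0,"ax": 0,"ay": 0,"az": 0,"fingers": -1},{"x": -0.6,"y": 0.02,"z": 0,"ax": 0,"ay": 0,"az": 0,"fingers": -1},{"x": -0.8,"y": 0.02,"z": 0,"ax": 0,"ay": 0,"az": 0,"fingers": -1},{"x": -0.48,"y": 0.02,"z": 0,"ax": 0,"ay": 0,"az": 0,"fingers": -1},{"x": 0,"y": 0,"z": 0,"ax": 0,"ay": 0,"az": 0,"fingers": -1}]}}

```text
time_s: 11.15
eef_pos: [0.5333, 0.2813, 0.2334]
orientation: [0.001, -0.017, 1.0, 0.001]
force: [0.1, 0.1, -0.1]
grip_width: -0.0002
```

Run:
```python
from h import *
look("w7",.483,.277)
plan([.528,.278,.044],.036)
```

```text
bar ((480, 275, [20, 114], 0.039), 8472, array([0.4747, 0.2752, 0.0437]), [43.3, 43.4, 43.5, 43.7, 43.8, 43.8, 43.9, 44.0])
t 11.2 tcp [0.5313 0.281  0.2331] tip [0.5314 0.281  0.0601] yaw 0.0336 grip 0.0002 F [-0.4  0.2 -0.3]
az deg total -0.14 tilt corr: tool z [ 5.e-04  2.e-04 -1.e+00]
shift units [ 0.068 -0.057  0.322]
```

Call:
{"name": "servo_tool", "arguments": {"rows": [{"x": 0.06,"y": -0.06,"z": 0.2,"ax": 0,"ay": 0,"az": 0,"fingers": -1},{"x": 0,"y": 0,"z": 0.1,"ax": 0,"ay": 0,"az": 0,"fingers": -1},{"x": 0,"y": 0,"z": 0.03,"ax": 0,"ay": 0,"az": 0,"fingers": -1},{"x": 0,"y": 0,"z": 0.02,"ax": 0,"ay": 0,"az": 0,"fingers": -1},{"x": 0,"y": 0,"z": 0,"ax": 0,"ay": 0,"az": 0,"fingers": -1}]}}

```text
time_s: 11.7
eef_pos: [0.5271, 0.2781, 0.2161]
orientation: [-0.0, -0.017, 1.0, -0.0]
force: [-1.0, -0.1, 0.3]
grip_width: 0.0002
```

Call:
{"name": "servo_tool", "arguments": {"rows": [{"x": 0,"y": 0,"z": 0.02,"ax": 0,"ay": 0,"az": 0,"fingers": -1},{"x": 0,"y": 0,"z": 0,"ax": 0,"ay": 0,"az": 0,"fingers": -1}]}}

```text
time_s: 11.9
eef_pos: [0.5276, 0.2782, 0.2155]
orientation: [0.0, -0.017, 1.0, 0.0]
force: [1.1, -0.3, 1.7]
grip_width: 0.0001
```

Call:
{"name": "servo_tool", "arguments": {"rows": [{"x": 0,"y": 0,"z": 0.02,"ax": 0,"ay": 0,"az": 0,"fingers": -1},{"x": 0,"y": 0,"z": 0,"ax": 0,"ay": 0,"az": 0,"fingers": -1}]}}

```text
time_s: 12.1
eef_pos: [0.5279, 0.2782, 0.2149]
orientation: [0.001, -0.017, 1.0, 0.0]
force: [1.3, -0.9, 10.2]
grip_width: 0.0001
```

Call:
{"name": "servo_tool", "arguments": {"rows": [{"x": 0,"y": 0,"z": 0.02,"ax": 0,"ay": 0,"az": 0,"fingers": -1},{"x": 0,"y": 0,"z": 0,"ax": 0,"ay": 0,"az": 0,"fingers": -1}]}}

```text
time_s: 12.3
eef_pos: [0.5281, 0.2782, 0.2147]
orientation: [0.001, -0.017, 1.0, 0.0]
force: [-0.6, -2.8, 22.6]
grip_width: -0.0001
```

Run:
```python
from h import *
look("w8",.483,.277)
plan([.528,.278,.044],.036)
```

```text
bar ((474, 275, [27, 99], 0.025), 9924, array([0.4689, 0.2752, 0.0461]), [48.9, 48.3, 47.2, 46.2, 45.1, 44.0, 43.1, 42.4])
t 12.35 tcp [0.528  0.2782 0.2147] tip [0.5284 0.2783 0.0417] yaw 0.0345 grip -0.0001 F [-0.2 -2.5 23.2]
az deg total -0.08 tilt corr: tool z [ 2.3e-03  9.0e-04 -1.0e+00]
shift units [ 0.001 -0.004 -0.046]
```

When the far end is pressed the near end rises to 48.9 mm, a tilt of about 0.065 rad. Plate 1 rocks, so it goes in the deep bin. Next I'll regrip the bar and move on to plate 2.

Call:
{"name": "servo_tool", "arguments": {"rows": [{"x": 0,"y": 0,"z": -0.08,"ax": 0,"ay": 0,"az": 0,"fingers": -1},{"x": 0,"y": 0,"z": -0.6,"ax": 0,"ay": 0,"az": 0,"fingers": -1},{"x": 0.3,"y": 0,"z": -0.4,"ax": 0,"ay": 0,"az": 0,"fingers": 0.1},{"x": 0.6,"y": -0.02,"z": 0,"ax": 0,"ay": 0,"az": 0,"fingers": 0.1},{"x": 0,"y": 0,"z": 0,"ax": 0,"ay": 0,"az": 0,"fingers": 0.1},{"x": 0,"y": 0,"z": 0,"ax": 0,"ay": 0,"az": 0,"fingers": 0.1}]}}

```text
time_s: 12.95
eef_pos: [0.482, 0.2755, 0.2674]
orientation: [0.0, -0.017, 1.0, 0.0]
force: [-0.1, -0.1, -0.1]
grip_width: 0.0471
```

Run:
```python
from h import *
look("w9",.483,.277)
plan([.483,.277,.030],.036)
```

```text
bar ((483, 276, [20, 120], 0.036), 5501, array([0.4746, 0.2753, 0.0437]), [43.2, 43.5, 43.5, 43.5, 43.8, 43.9, 44.0, 44.1])
t 13.0 tcp [0.4826 0.2756 0.2673] tip [0.4827 0.2757 0.0943] yaw 0.0347 grip 0.0469 F [ 0.2  0.5 -0.5]
az deg total -0.07 tilt corr: tool z [ 4.e-04  2.e-04 -1.e+00]
shift units [-0.008  0.027  1.286]
```

View pics/w9.png

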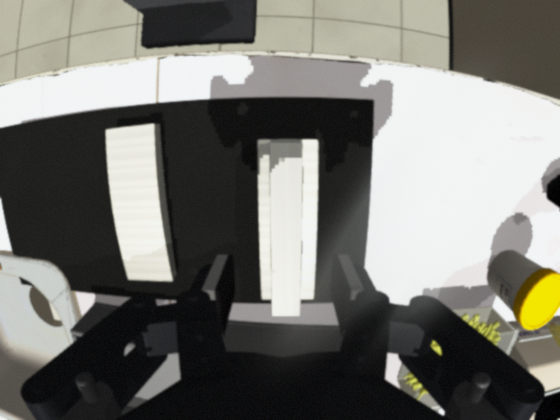

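Call:
{"name": "servo_tool", "arguments": {"rows": [{"x": 0,"y": 0.01,"z": 0.4,"ax": 0,"ay": 0,"az": 0,"fingers": 0.1},{"x": 0,"y": 0,"z": 0.5,"ax": 0,"ay": 0,"az": 0,"fingers": 0.1},{"x": 0,"y": 0,"z": 0.3,"ax": 0,"ay": 0,"az": 0,"fingers": 0.1},{"x": 0,"y": 0,"z": 0.06,"ax": 0,"ay": 0,"az": 0,"fingers": 0.0},{"x": 0,"y": 0,"z": 0,"ax": 0,"ay": 0,"az": 0,"fingers": -1},{"x": 0,"y": 0,"z": 0,"ax": 0,"ay": 0,"az": 0,"fingers": -1},{"x": 0,"y": 0,"z": 0,"ax": 0,"ay": 0,"az": 0,"fingers": -1},{"x": 0,"y": 0,"z": 0,"ax": 0,"ay": 0,"az": 0,"fingers": -1}]}}

```text
time_s: 13.8
eef_pos: [0.4826, 0.2761, 0.2048]
orientation: [0.0, -0.017, 1.0, 0.0]
force: [-0.5, -0.9, -1.4]
grip_width: 0.0192
```

Call:
{"name": "servo_tool", "arguments": {"rows": [{"x": 0,"y": 0,"z": 0,"ax": 0,"ay": 0,"az": 0,"fingers": -1},{"x": 0,"y": 0,"z": 0,"ax": 0,"ay": 0,"az": 0,"fingers": -1}]}}

```text
time_s: 14.0
eef_pos: [0.4825, 0.276, 0.2046]
orientation: [0.0, -0.017, 1.0, 0.0]
force: [-0.3, 0.0, 5.3]
grip_width: 0.0184
```

Call:
{"name": "servo_tool", "arguments": {"rows": [{"x": 0,"y": 0,"z": -0.2,"ax": 0,"ay": 0,"az": 0,"fingers": -1},{"x": 0,"y": 0,"z": -0.7,"ax": 0,"ay": 0,"az": 0,"fingers": -1},{"x": 0,"y": 0,"z": -0.8,"ax": 0,"ay": 0,"az": 0,"fingers": -1},{"x": 0,"y": 0,"z": -0.3,"ax": 0,"ay": 0,"az": 0,"fingers": -1},{"x": 0,"y": -0.5,"z": 0,"ax": 0,"ay": 0,"az": 0,"fingers": -1},{"x": 0.1,"y": -0.4,"z": 0,"ax": 0,"ay": 0,"az": -1.5,"fingers": -1},{"x": 0,"y": -0.2,"z": 0,"ax": 0,"ay": 0,"az": 0,"fingers": -1},{"x": 0,"y": 0,"z": 0,"ax": 0,"ay": 0,"az": 0,"fingers": -1}]}}

```text
time_s: 14.8
eef_pos: [0.4796, 0.22, 0.3047]
orientation: [0.0, -0.029, 1.0, 0.0]
force: [-0.7, 0.8, -2.2]
grip_width: 0.0185
```

Run:
```python
from h import *
look("w10",.473,.165,.01,.03)
plan([.473,.165,.05],.061)
```

```text
bar ((474, 165, [41, 121], 0.058), 6971, array([0.4677, 0.1659, 0.0227]), [21.1, 22.4, 23.2, 23.8, 23.7, 23.2, 22.4, 21.1])
t 14.85 tcp [0.4798 0.2207 0.3046] tip [0.4799 0.2207 0.1316] yaw 0.0589 grip 0.0186 F [ 0.8  1.3 -2.1]
az deg total -0.12 tilt corr: tool z [ 5.e-04  3.e-04 -1.e+00]
shift units [ 0.205 -1.104  1.631]
```

View pics/w10.png

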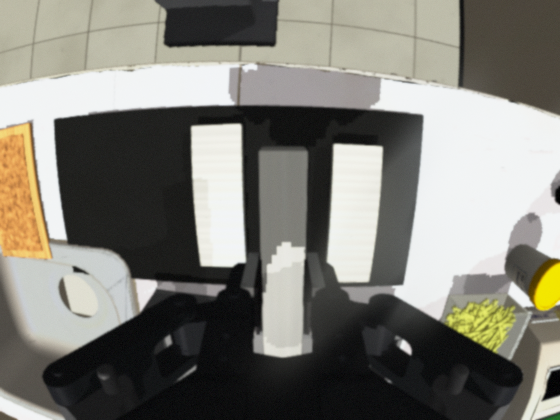

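Call:
{"name": "servo_tool", "arguments": {"rows": [{"x": 0.1,"y": -0.5,"z": 0,"ax": 0,"ay": 0,"az": 0,"fingers": -1},{"x": 0.09,"y": -0.6,"z": 0.3,"ax": 0,"ay": 0,"az": 0,"fingers": -1},{"x": 0,"y": 0,"z": 0.5,"ax": 0,"ay": 0,"az": 0,"fingers": -1},{"x": 0,"y": 0,"z": 0.5,"ax": 0,"ay": 0,"az": 0,"fingers": -1},{"x": 0,"y": 0,"z": 0.3,"ax": 0,"ay": 0,"az": 0,"fingers": -1},{"x": 0,"y": 0,"z": 0.2,"ax": 0,"ay": 0,"az": 0,"fingers": -1},{"x": 0,"y": 0,"z": 0.1,"ax": 0,"ay": 0,"az": 0,"fingers": -1},{"x": 0,"y": 0,"z": 0,"ax": 0,"ay": 0,"az": 0,"fingers": -1}]}}

```text
time_s: 15.65
eef_pos: [0.4735, 0.1657, 0.2089]
orientation: [-0.0, -0.03, 1.0, -0.0]
force: [-0.2, -0.4, -2.2]
grip_width: 0.0182
```

Run:
```python
from h import *
plan([.474,.165,.0316],.058)
```

```text
t 15.65 tcp [0.4735 0.1657 0.2089] tip [0.4734 0.1657 0.0359] yaw 0.0609 grip 0.0182 F [-0.2 -0.4 -2.2]
az deg total 0.16 tilt corr: tool z [-4.e-04 -1.e-04 -1.e+00]
shift units [-0.01  -0.015  0.086]
```

Call:
{"name": "servo_tool", "arguments": {"rows": [{"x": 0,"y": 0,"z": 0.05,"ax": 0,"ay": 0,"az": 0,"fingers": -1},{"x": 0,"y": 0,"z": 0.02,"ax": 0,"ay": 0,"az": 0,"fingers": -1},{"x": 0,"y": 0,"z": 0,"ax": 0,"ay": 0,"az": 0,"fingers": -1}]}}

```text
time_s: 15.95
eef_pos: [0.4735, 0.1654, 0.2061]
orientation: [0.0, -0.03, 1.0, 0.0]
force: [0.2, 0.2, -0.2]
grip_width: 0.0187
```

Call:
{"name": "servo_tool", "arguments": {"rows": [{"x": 0,"y": 0,"z": 0.015,"ax": 0,"ay": 0,"az": 0,"fingers": -1},{"x": 0,"y": 0,"z": 0,"ax": 0,"ay": 0,"az": 0,"fingers": -1}]}}

```text
time_s: 16.15
eef_pos: [0.4734, 0.1654, 0.2051]
orientation: [0.0, -0.03, 1.0, 0.0]
force: [0.6, 0.6, -2.6]
grip_width: 0.0186
```

Call:
{"name": "servo_tool", "arguments": {"rows": [{"x": 0,"y": 0,"z": 0.012,"ax": 0,"ay": 0,"az": 0,"fingers": -1},{"x": 0,"y": 0,"z": 0,"ax": 0,"ay": 0,"az": 0,"fingers": -1}]}}

```text
time_s: 16.35
eef_pos: [0.4734, 0.1654, 0.2047]
orientation: [0.0, -0.03, 1.0, 0.0]
force: [-1.6, -1.3, 5.4]
grip_width: 0.0185
```

Contact. Releasing and rising.

Call:
{"name": "servo_tool", "arguments": {"rows": [{"x": 0,"y": 0,"z": -0.01,"ax": 0,"ay": 0,"az": 0,"fingers": -0.4},{"x": 0,"y": 0,"z": 0,"ax": 0,"ay": 0,"az": 0,"fingers": -0.2},{"x": 0,"y": 0,"z": 0,"ax": 0,"ay": 0,"az": 0,"fingers": 0},{"x": 0,"y": 0,"z": 0,"ax": 0,"ay": 0,"az": 0,"fingers": 0},{"x": 0,"y": 0,"z": -0.2,"ax": 0,"ay": 0,"az": 0,"fingers": 0},{"x": 0,"y": 0,"z": -0.5,"ax": 0,"ay": 0,"az": 0,"fingers": 0},{"x": 0,"y": 0,"z": -0.6,"ax": 0,"ay": 0,"az": 0,"fingers": -1},{"x": 0,"y": 0,"z": 0,"ax": 0,"ay": 0,"az": 0,"fingers": -1}]}}

```text
time_s: 17.15
eef_pos: [0.4744, 0.1657, 0.2734]
orientation: [0.002, -0.03, 1.0, 0.001]
force: [-0.0, -0.4, -0.5]
grip_width: 0.0145
```

Run:
```python
from h import *
look("w11",.474,.165)
plan([.429,.1625,.049],.06)
```

```text
bar ((474, 164, [20, 121], 0.06), 5266, array([0.4655, 0.1632, 0.0437]), [44.0, 44.0, 43.8, 43.7, 43.6, 43.6, 43.6, 43.5])
t 17.2 tcp [0.474  0.1656 0.2719] tip [0.4746 0.1657 0.0989] yaw 0.0607 grip 0.0071 F [-0.1  0.8 -1.4]
az deg total 0.04 tilt corr: tool z [ 0.0036  0.001  -1.    ]
shift units [ 0.906 -0.008  0.995]
```

Call:
{"name": "servo_tool", "arguments": {"rows": [{"x": 0.5,"y": 0,"z": 0,"ax": 0,"ay": 0,"az": 0,"fingers": -1},{"x": 0.4,"y": -0.01,"z": 0.3,"ax": 0,"ay": 0,"az": 0,"fingers": -1},{"x": 0,"y": 0,"z": 0.3,"ax": 0,"ay": 0,"az": 0,"fingers": -1},{"x": 0,"y": 0,"z": 0.3,"ax": 0,"ay": 0,"az": 0,"fingers": -1},{"x": 0,"y": 0,"z": 0.13,"ax": 0,"ay": 0,"az": 0,"fingers": -1},{"x": 0,"y": 0,"z": 0.03,"ax": 0,"ay": 0,"az": 0,"fingers": -1},{"x": 0,"y": 0,"z": 0,"ax": 0,"ay": 0,"az": 0,"fingers": -1}]}}

```text
time_s: 17.9
eef_pos: [0.4285, 0.1621, 0.2168]
orientation: [-0.0, -0.03, 1.0, -0.0]
force: [0.3, 0.7, 0.0]
grip_width: -0.0003
```

Run:
```python
from h import *
look("w12",.474,.165)
plan([.429,.1625,.043],.06)
```

```text
bar ((418, 160, [10, 27], -1.517), 972, array([0.4154, 0.1605, 0.0437]), [None, None, None, 43.7, 43.7, None, None, None])
t 17.95 tcp [0.4286 0.1622 0.2171] tip [0.4286 0.1622 0.0441] yaw 0.0607 grip -0.0003 F [0.2 0.3 0.3]
az deg total 0.04 tilt corr: tool z [ 0. -0. -1.]
shift units [-0.008  0.006  0.021]
```

Call:
{"name": "servo_tool", "arguments": {"rows": [{"x": 0,"y": 0,"z": 0.03,"ax": 0,"ay": 0,"az": 0,"fingers": -1},{"x": 0,"y": 0,"z": 0.02,"ax": 0,"ay": 0,"az": 0,"fingers": -1},{"x": 0,"y": 0,"z": 0,"ax": 0,"ay": 0,"az": 0,"fingers": -1}]}}

```text
time_s: 18.25
eef_pos: [0.4283, 0.1621, 0.2148]
orientation: [-0.0, -0.03, 1.0, 0.0]
force: [-3.5, 1.2, 12.0]
grip_width: 0.0002
```

Call:
{"name": "servo_tool", "arguments": {"rows": [{"x": 0,"y": 0,"z": 0.02,"ax": 0,"ay": 0,"az": 0,"fingers": -1},{"x": 0,"y": 0,"z": 0,"ax": 0,"ay": 0,"az": 0,"fingers": -1}]}}

```text
time_s: 18.45
eef_pos: [0.4281, 0.1621, 0.2144]
orientation: [0.0, -0.03, 1.0, 0.0]
force: [-8.0, -1.0, 31.2]
grip_width: 0.0001
```

Run:
```python
from h import *
look("w13",.474,.165,.03)
```

```text
bar ((417, 160, [11, 27], -1.521), 1076, array([0.4155, 0.1602, 0.0409]), [None, None, None, 41.0, 40.9, None, None, None])
```

Call:
{"name": "servo_tool", "arguments": {"rows": [{"x": 0,"y": 0,"z": -0.08,"ax": 0,"ay": 0,"az": 0,"fingers": -1},{"x": 0,"y": 0,"z": -0.3,"ax": 0,"ay": 0,"az": 0,"fingers": -1},{"x": 0,"y": 0,"z": 0,"ax": 0,"ay": 0,"az": 0,"fingers": -1},{"x": -0.6,"y": 0,"z": 0,"ax": 0,"ay": 0,"az": 0,"fingers": -1},{"x": -0.8,"y": 0,"z": 0,"ax": 0,"ay": 0,"az": 0,"fingers": -1},{"x": -0.42,"y": 0,"z": 0,"ax": 0,"ay": 0,"az": 0,"fingers": -1},{"x": 0,"y": 0,"z": 0,"ax": 0,"ay": 0,"az": 0,"fingers": -1}]}}

```text
time_s: 19.2
eef_pos: [0.5222, 0.1679, 0.2322]
orientation: [0.002, -0.03, 1.0, 0.0]
force: [-0.5, 0.5, -0.4]
grip_width: 0.0001
```

Run:
```python
from h import *
look("w14",.474,.165)
plan([.519,.168,.044],.06)
```

```text
bar ((469, 163, [20, 112], 0.06), 8455, array([0.4641, 0.163 , 0.0436]), [43.1, 43.3, 43.5, 43.6, 43.8, 43.8, 44.0, 44.0])
t 19.25 tcp [0.5202 0.1676 0.2319] tip [0.5203 0.1676 0.0589] yaw 0.0602 grip 0.0 F [-0.6  0.1  0.2]
az deg total 0.01 tilt corr: tool z [ 6.e-04  1.e-04 -1.e+00]
shift units [0.023 0.009 0.298]
```

The near end fell from 43.7 to 40.9 mm. Now the far end.

Call:
{"name": "servo_tool", "arguments": {"rows": [{"x": 0.02,"y": 0,"z": 0.2,"ax": 0,"ay": 0,"az": 0,"fingers": -1},{"x": 0,"y": 0,"z": 0.1,"ax": 0,"ay": 0,"az": 0,"fingers": -1},{"x": 0,"y": 0,"z": 0.03,"ax": 0,"ay": 0,"az": 0,"fingers": -1},{"x": 0,"y": 0,"z": 0.015,"ax": 0,"ay": 0,"az": 0,"fingers": -1},{"x": 0,"y": 0,"z": 0,"ax": 0,"ay": 0,"az": 0,"fingers": -1}]}}

```text
time_s: 19.75
eef_pos: [0.5176, 0.1675, 0.2151]
orientation: [-0.001, -0.03, 1.0, -0.0]
force: [-1.9, -1.5, 6.0]
grip_width: -0.0003
```

Call:
{"name": "servo_tool", "arguments": {"rows": [{"x": 0,"y": 0,"z": 0.02,"ax": 0,"ay": 0,"az": 0,"fingers": -1},{"x": 0,"y": 0,"z": 0,"ax": 0,"ay": 0,"az": 0,"fingers": -1}]}}

```text
time_s: 19.95
eef_pos: [0.5177, 0.1675, 0.2148]
orientation: [-0.0, -0.03, 1.0, -0.0]
force: [-4.8, -2.8, 21.9]
grip_width: 0.0002
```

Run:
```python
from h import *
look("w15",.474,.165,.03)
```

```text
bar ((464, 162, [27, 97], 0.07), 9721, array([0.459 , 0.1627, 0.0464]), [49.2, 48.7, 47.5, 46.4, 45.4, 44.1, 43.2, 42.7])
```

Call:
{"name": "servo_tool", "arguments": {"rows": [{"x": 0,"y": 0,"z": -0.08,"ax": 0,"ay": 0,"az": 0,"fingers": -1},{"x": 0,"y": 0,"z": -0.6,"ax": 0,"ay": 0,"az": 0,"fingers": -1},{"x": 0.3,"y": 0,"z": -0.4,"ax": 0,"ay": 0,"az": 0,"fingers": 0.1},{"x": 0.58,"y": 0,"z": 0,"ax": 0,"ay": 0,"az": 0,"fingers": 0.1},{"x": 0,"y": 0,"z": 0,"ax": 0,"ay": 0,"az": 0,"fingers": 0.1},{"x": 0,"y": 0,"z": 0,"ax": 0,"ay": 0,"az": 0,"fingers": 0.1}]}}

```text
time_s: 20.6
eef_pos: [0.4738, 0.165, 0.2682]
orientation: [-0.0, -0.031, 1.0, -0.0]
force: [0.1, -0.0, 0.6]
grip_width: 0.047
```

Run:
```python
from h import *
look("w16",.474,.165)
plan([.474,.165,.030],.06)
```

```text
bar ((474, 164, [20, 120], 0.062), 5465, array([0.4653, 0.1632, 0.0437]), [44.0, 44.0, 43.8, 43.7, 43.6, 43.6, 43.5, 43.4])
t 20.65 tcp [0.4745 0.1651 0.2681] tip [0.4745 0.1651 0.0951] yaw 0.0609 grip 0.0471 F [ 0.7 -0.3  0.3]
az deg total 0.05 tilt corr: tool z [ 3.e-04  1.e-04 -1.e+00]
shift units [ 1.000e-02 -1.000e-03  1.302e+00]
```

View pics/w16.png

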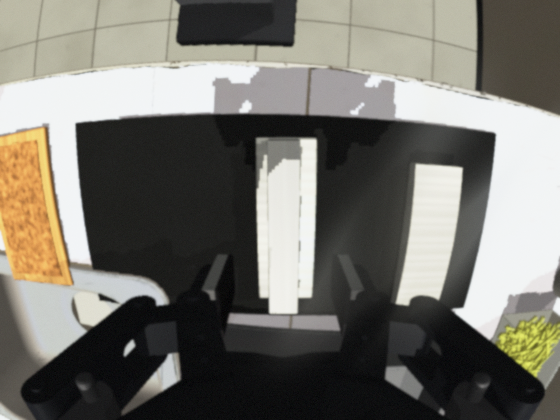

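Plate 2 also rocks: the near end rose to 49.2 mm. The third place is empty, so both plates go in the deep bin. First I'll grip the bar and take it back to the rest.

Call:
{"name": "servo_tool", "arguments": {"rows": [{"x": 0,"y": 0,"z": 0.4,"ax": 0,"ay": 0,"az": 0,"fingers": 0.1},{"x": 0,"y": 0,"z": 0.5,"ax": 0,"ay": 0,"az": 0,"fingers": 0.1},{"x": 0,"y": 0,"z": 0.3,"ax": 0,"ay": 0,"az": 0,"fingers": 0.1},{"x": 0,"y": 0,"z": 0.08,"ax": 0,"ay": 0,"az": 0,"fingers": 0.0},{"x": 0,"y": 0,"z": 0,"ax": 0,"ay": 0,"az": 0,"fingers": -1},{"x": 0,"y": 0,"z": 0,"ax": 0,"ay": 0,"az": 0,"fingers": -1},{"x": 0,"y": 0,"z": 0,"ax": 0,"ay": 0,"az": 0,"fingers": -1},{"x": 0,"y": 0,"z": 0,"ax": 0,"ay": 0,"az": 0,"fingers": -1}]}}

```text
time_s: 21.45
eef_pos: [0.4747, 0.165, 0.2047]
orientation: [0.001, -0.03, 1.0, 0.0]
force: [0.3, -0.1, -1.8]
grip_width: 0.0185
```

Call:
{"name": "servo_tool", "arguments": {"rows": [{"x": 0,"y": 0,"z": 0,"ax": 0,"ay": 0,"az": 0,"fingers": -1},{"x": 0,"y": 0,"z": 0,"ax": 0,"ay": 0,"az": 0,"fingers": -1}]}}

```text
time_s: 21.65
eef_pos: [0.4745, 0.165, 0.2044]
orientation: [0.0, -0.03, 1.0, 0.0]
force: [0.7, -0.3, 3.9]
grip_width: 0.019
```

Call:
{"name": "servo_tool", "arguments": {"rows": [{"x": 0,"y": 0,"z": -0.2,"ax": 0,"ay": 0,"az": 0,"fingers": -1},{"x": 0,"y": 0,"z": -0.7,"ax": 0,"ay": 0,"az": 0,"fingers": -1},{"x": 0,"y": 0,"z": -0.8,"ax": 0,"ay": 0,"az": 0,"fingers": -1},{"x": 0,"y": -0.3,"z": -0.3,"ax": 0,"ay": 0,"az": 0,"fingers": -1},{"x": 0,"y": -0.8,"z": 0,"ax": 0,"ay": 0,"az": -1.7,"fingers": -1},{"x": 0,"y": -0.8,"z": 0,"ax": 0,"ay": 0,"az": 0,"fingers": -1},{"x": 0,"y": -0.8,"z": 0,"ax": 0,"ay": 0,"az": 0,"fingers": -1},{"x": 0,"y": -0.6,"z": 0,"ax": 0,"ay": 0,"az": 0,"fingers": -1}]}}

```text
time_s: 22.45
eef_pos: [0.4875, -0.0015, 0.3049]
orientation: [0.0, -0.045, 0.999, -0.0]
force: [0.3, 1.3, -2.9]
grip_width: 0.0191
```

Run:
```python
from h import *
o,c=snap("wrist");cv2.imwrite("pics/w17.png",c["pixels"]);P=pts(c,o);q=c["pixels"].astype(int)
m=((q[...,2]-q[...,0])>50)&(np.abs(P[...,2]-.009)<.006)&(np.hypot(P[...,0]-.485,P[...,1]+.085)<.11)
print("rest",rect(P[m][:,:2]),m.sum())
plan([.485,-.0855,.05],.09)
```

```text
rest (485, -85, [92, 152], 0.083) 15702
t 22.5 tcp [ 0.488  -0.0041  0.3049] tip [ 0.4882 -0.0043  0.1319] yaw 0.0895 grip 0.0187 F [ 1.5 -3.4 -1.6]
az deg total -0.03 tilt corr: tool z [ 0.0011 -0.001  -1.    ]
shift units [ 0.209 -1.613  1.64 ]
```

View pics/w17.png

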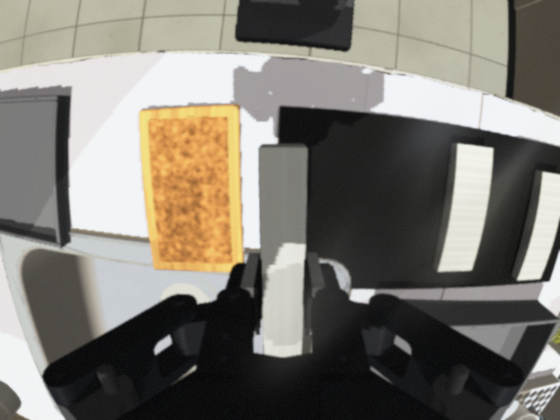

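Call:
{"name": "servo_tool", "arguments": {"rows": [{"x": 0.1,"y": -0.7,"z": 0,"ax": 0,"ay": 0,"az": 0.2,"fingers": -1},{"x": 0.1,"y": -0.6,"z": 0.2,"ax": 0,"ay": 0,"az": 0,"fingers": -1},{"x": 0,"y": -0.3,"z": 0.5,"ax": 0,"ay": 0,"az": 0,"fingers": -1},{"x": 0,"y": 0,"z": 0.6,"ax": 0,"ay": 0,"az": 0,"fingers": -1},{"x": 0,"y": 0,"z": 0.5,"ax": 0,"ay": 0,"az": 0,"fingers": -1},{"x": 0,"y": 0,"z": 0.3,"ax": 0,"ay": 0,"az": 0,"fingers": -1},{"x": 0,"y": 0,"z": 0.1,"ax": 0,"ay": 0,"az": 0,"fingers": -1},{"x": 0,"y": 0,"z": 0,"ax": 0,"ay": 0,"az": 0,"fingers": -1}]}}

```text
time_s: 23.3
eef_pos: [0.4847, -0.08, 0.1941]
orientation: [-0.0, -0.043, 0.999, 0.0]
force: [1.2, -0.7, -1.4]
grip_width: 0.0183
```

Run:
```python
from h import *
plan([.485,-.085,.0165],.087)
```

```text
t 23.3 tcp [ 0.4847 -0.08    0.1941] tip [ 0.4846 -0.08    0.0211] yaw 0.0869 grip 0.0183 F [ 1.2 -0.7 -1.4]
az deg total -0.0 tilt corr: tool z [-8.e-04  2.e-04 -1.e+00]
shift units [ 0.003 -0.1    0.092]
```

Call:
{"name": "servo_tool", "arguments": {"rows": [{"x": 0,"y": -0.09,"z": 0.03,"ax": 0,"ay": 0,"az": 0,"fingers": -1},{"x": 0,"y": 0,"z": 0.03,"ax": 0,"ay": 0,"az": 0,"fingers": -1},{"x": 0,"y": 0,"z": 0.02,"ax": 0,"ay": 0,"az": 0,"fingers": -1},{"x": 0,"y": 0,"z": 0,"ax": 0,"ay": 0,"az": 0,"fingers": -1}]}}

```text
time_s: 23.7
eef_pos: [0.4852, -0.0846, 0.1904]
orientation: [0.0, -0.043, 0.999, -0.0]
force: [0.7, 0.2, -2.4]
grip_width: 0.0181
```

Call:
{"name": "servo_tool", "arguments": {"rows": [{"x": 0,"y": 0,"z": 0.012,"ax": 0,"ay": 0,"az": 0,"fingers": -1},{"x": 0,"y": 0,"z": 0,"ax": 0,"ay": 0,"az": 0,"fingers": -1}]}}

```text
time_s: 23.9
eef_pos: [0.4852, -0.0845, 0.1896]
orientation: [0.0, -0.043, 0.999, -0.0]
force: [-0.2, -0.1, -1.5]
grip_width: 0.0184
```

Call:
{"name": "servo_tool", "arguments": {"rows": [{"x": 0,"y": 0,"z": 0.012,"ax": 0,"ay": 0,"az": 0,"fingers": -1},{"x": 0,"y": 0,"z": 0,"ax": 0,"ay": 0,"az": 0,"fingers": -1}]}}

```text
time_s: 24.1
eef_pos: [0.4851, -0.0845, 0.1894]
orientation: [0.0, -0.043, 0.999, -0.0]
force: [-3.1, -0.1, 15.4]
grip_width: 0.0185
```

Call:
{"name": "servo_tool", "arguments": {"rows": [{"x": 0,"y": 0,"z": -0.015,"ax": 0,"ay": 0,"az": 0,"fingers": -0.4},{"x": 0,"y": 0,"z": 0,"ax": 0,"ay": 0,"az": 0,"fingers": -0.2},{"x": 0,"y": 0,"z": 0,"ax": 0,"ay": 0,"az": 0,"fingers": 0.1},{"x": 0,"y": 0,"z": 0,"ax": 0,"ay": 0,"az": 0,"fingers": 0.1},{"x": 0,"y": 0,"z": -0.3,"ax": 0,"ay": 0,"az": 0,"fingers": 0.1},{"x": 0,"y": 0,"z": -0.8,"ax": 0,"ay": 0,"az": 0,"fingers": 1},{"x": 0,"y": 0,"z": -0.9,"ax": 0,"ay": 0,"az": 0,"fingers": 1},{"x": 0,"y": 0,"z": -0.9,"ax": 0,"ay": 0,"az": 0,"fingers": 1}]}}

```text
time_s: 24.9
eef_pos: [0.4848, -0.0845, 0.336]
orientation: [-0.001, -0.043, 0.999, 0.0]
force: [1.9, -0.8, 0.6]
grip_width: 0.0852
```

Run:
```python
from h import *
look("w18",.485,-.085,.02,.04)
plan([.483,.277,.12],.036)
```

```text
bar ((484, -86, [20, 120], 0.087), 2966, array([ 0.4791, -0.0868,  0.0287]), [28.8, 28.8, 28.8, 28.7, 28.6, 28.7, 28.6, 28.7])
t 24.95 tcp [ 0.4866 -0.0848  0.3424] tip [ 0.4878 -0.0851  0.1694] yaw 0.087 grip 0.0855 F [ 5.7 -1.1  9.8]
az deg total 2.92 tilt corr: tool z [ 0.0068 -0.0016 -1.    ]
shift units [-0.183  7.236  0.975]
```

View pics/w18.png

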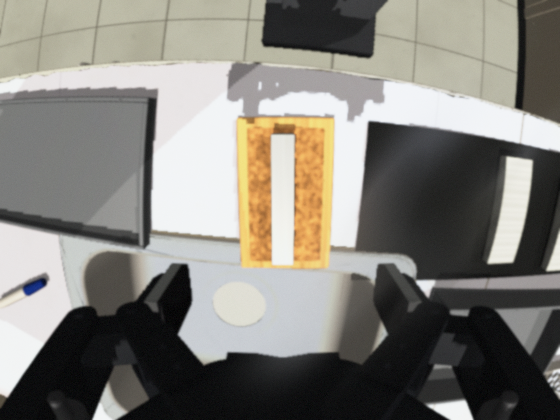

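The bar lies along the rest, at (484,-86) mm with yaw 0.087. Now I'll move to plate 1.

Call:
{"name": "servo_tool", "arguments": {"rows": [{"x": 0,"y": 0.5,"z": 0,"ax": 0,"ay": 0,"az": 2.9,"fingers": 1},{"x": 0,"y": 0.9,"z": 0,"ax": 0,"ay": 0,"az": 0,"fingers": 1},{"x": 0,"y": 0.9,"z": 0,"ax": 0,"ay": 0,"az": 0,"fingers": 1},{"x": 0,"y": 0.9,"z": 0,"ax": 0,"ay": 0,"az": 0,"fingers": 1},{"x": 0,"y": 0.9,"z": 0,"ax": 0,"ay": 0,"az": 0,"fingers": 1},{"x": 0,"y": 0.9,"z": 0,"ax": 0,"ay": 0,"az": 0,"fingers": 1},{"x": 0,"y": 0.9,"z": 0,"ax": 0,"ay": 0,"az": 0,"fingers": 1},{"x": 0,"y": 0.6,"z": 0,"ax": 0,"ay": 0,"az": 0,"fingers": 1}]}}

```text
time_s: 25.75
eef_pos: [0.4717, 0.2428, 0.3346]
orientation: [0.0, -0.019, 1.0, 0.0]
force: [1.2, -0.6, 0.8]
grip_width: 0.0852
```

Call:
{"name": "servo_tool", "arguments": {"rows": [{"x": 0,"y": 0.4,"z": 0.3,"ax": 0,"ay": 0,"az": 0,"fingers": 0.6},{"x": 0,"y": 0.1,"z": 0.5,"ax": 0,"ay": 0,"az": 0,"fingers": 0.6},{"x": 0,"y": 0,"z": 0.2,"ax": 0,"ay": 0,"az": 0,"fingers": 0.6},{"x": 0,"y": 0,"z": 0,"ax": 0,"ay": 0,"az": 0,"fingers": 0.6}]}}

```text
time_s: 26.15
eef_pos: [0.4706, 0.2646, 0.2833]
orientation: [-0.001, -0.018, 1.0, -0.001]
force: [0.1, -0.7, 0.0]
grip_width: 0.0683
```

Run:
```python
from h import *
look("w19",.483,.277,.01,.03)
plan([.483,.277,.009],.036)
```

```text
bar ((483, 277, [40, 121], 0.038), 7773, array([0.4741, 0.2768, 0.0227]), [21.0, 22.4, 23.2, 23.5, 23.6, 23.2, 22.3, 21.0])
t 26.2 tcp [0.4711 0.2646 0.2843] tip [0.4708 0.2644 0.1113] yaw 0.0359 grip 0.0684 F [-0.5 -0.4  0.3]
az deg total -0.0 tilt corr: tool z [-1.6e-03 -8.0e-04 -1.0e+00]
shift units [-0.251  0.241  2.045]
```

View pics/w19.png

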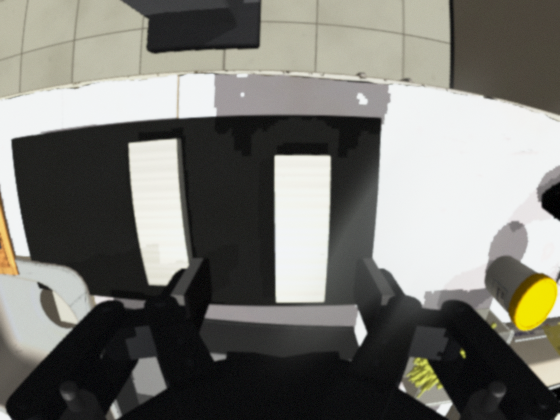

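Call:
{"name": "servo_tool", "arguments": {"rows": [{"x": -0.25,"y": 0.24,"z": 0,"ax": 0,"ay": 0,"az": 0,"fingers": 0.6},{"x": 0,"y": 0,"z": 0.5,"ax": 0,"ay": 0,"az": 0,"fingers": 0.6},{"x": 0,"y": 0,"z": 0.6,"ax": 0,"ay": 0,"az": 0,"fingers": 0.6},{"x": 0,"y": 0,"z": 0.5,"ax": 0,"ay": 0,"az": 0,"fingers": 0.6},{"x": 0,"y": 0,"z": 0.3,"ax": 0,"ay": 0,"az": 0,"fingers": 0.5},{"x": 0,"y": 0,"z": 0.14,"ax": 0,"ay": 0,"az": 0,"fingers": 0.4},{"x": 0,"y": 0,"z": 0.02,"ax": 0,"ay": 0,"az": 0,"fingers": 0.3},{"x": 0,"y": 0,"z": 0,"ax": 0,"ay": 0,"az": 0,"fingers": -1}], "grip_force": 60}}

```text
time_s: 27.0
eef_pos: [0.4838, 0.2775, 0.1826]
orientation: [0.001, -0.018, 1.0, 0.0]
force: [-0.4, 9.1, 4.1]
grip_width: 0.0421
```

Call:
{"name": "servo_tool", "arguments": {"rows": [{"x": 0,"y": 0,"z": 0,"ax": 0,"ay": 0,"az": 0,"fingers": -1},{"x": 0,"y": 0,"z": 0,"ax": 0,"ay": 0,"az": 0,"fingers": -1},{"x": 0,"y": 0,"z": 0,"ax": 0,"ay": 0,"az": 0,"fingers": -1}]}}

```text
time_s: 27.3
eef_pos: [0.4837, 0.2776, 0.183]
orientation: [0.001, -0.018, 1.0, 0.0]
force: [-0.1, -3.6, 8.5]
grip_width: 0.0382
```

Call:
{"name": "servo_tool", "arguments": {"rows": [{"x": 0,"y": 0,"z": -0.2,"ax": 0,"ay": 0,"az": 0,"fingers": -1},{"x": 0,"y": 0,"z": -0.6,"ax": 0,"ay": 0,"az": 0,"fingers": -1},{"x": 0,"y": 0,"z": -0.8,"ax": 0,"ay": 0,"az": 0,"fingers": -1},{"x": 0,"y": 0,"z": -0.8,"ax": 0,"ay": 0,"az": 0,"fingers": -1},{"x": 0,"y": 0,"z": -0.4,"ax": 0,"ay": 0,"az": 0,"fingers": -1},{"x": -0.5,"y": 0,"z": 0,"ax": 0,"ay": 0,"az": 0,"fingers": -1},{"x": -0.5,"y": 0,"z": 0,"ax": 0,"ay": 0,"az": 0,"fingers": -1},{"x": 0,"y": 0,"z": 0,"ax": 0,"ay": 0,"az": 0,"fingers": -1}]}}

```text
time_s: 28.1
eef_pos: [0.5357, 0.2795, 0.3234]
orientation: [0.002, -0.018, 1.0, 0.001]
force: [0.9, 0.5, -1.4]
grip_width: 0.0384
```

Run:
```python
from h import *
o,c=snap("wrist");cv2.imwrite("pics/w20.png",c["pixels"]);P=pts(c,o);np.savez("w20.npz",P=P,g=c["pixels"])
m=(np.abs(P[...,2]-.050)<.004)&(np.abs(P[...,0]-.655)<.1)&(np.abs(P[...,1]-.22)<.15)
print(m.sum(),rect(P[m][:,:2]));
plan([.655,.26,.1],.0)
```

```text
1592 (653, 212, [151, 240], 1.541)
t 28.15 tcp [0.5342 0.2793 0.3228] tip [0.5345 0.2794 0.1498] yaw 0.0355 grip 0.0386 F [-0.8 -0.4 -1.7]
az deg total 2.04 tilt corr: tool z [ 1.6e-03  7.0e-04 -1.0e+00]
shift units [-2.415 -0.387  0.999]
```

View pics/w20.png

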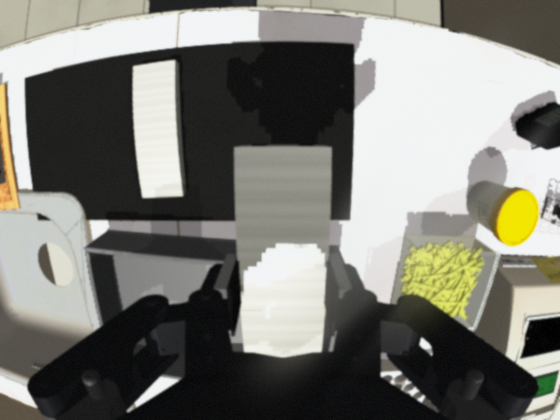

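Call:
{"name": "servo_tool", "arguments": {"rows": [{"x": -0.3,"y": 0,"z": 0,"ax": 0,"ay": 0,"az": 3.8,"fingers": -1},{"x": -0.6,"y": 0,"z": 0,"ax": 0,"ay": 0,"az": 0,"fingers": -1},{"x": -0.6,"y": -0.2,"z": 0,"ax": 0,"ay": 0,"az": 0,"fingers": -1},{"x": -0.6,"y": -0.2,"z": 0,"ax": 0,"ay": 0,"az": 0,"fingers": -1},{"x": -0.3,"y": 0,"z": 0,"ax": 0,"ay": 0,"az": 0,"fingers": -1},{"x": 0,"y": 0,"z": 0,"ax": 0,"ay": 0,"az": 0,"fingers": -1},{"x": 0,"y": 0,"z": 0,"ax": 0,"ay": 0,"az": 0,"fingers": -1}]}}

```text
time_s: 28.85
eef_pos: [0.6517, 0.2567, 0.3217]
orientation: [-0.001, 0.015, 1.0, -0.0]
force: [-0.5, 0.1, -1.6]
grip_width: 0.0385
```

Run:
```python
from h import *
o,c=snap("wrist");cv2.imwrite("pics/w21.png",c["pixels"]);P=pts(c,o)
m=(np.abs(P[...,2]-.050)<.004)&(np.abs(P[...,0]-.655)<.1)&(np.abs(P[...,1]-.22)<.15)
print(m.sum(),rect(P[m][:,:2]),blob(P,c["pixels"],.655,.262,.1,.2,bright=40));
plan([.655,.2625,.012],-.03)
```

```text
4541 (658, 225, [158, 267], 1.542) ((643, 260, [71, 108], -0.239), 21490, array([0.6376, 0.2566, 0.1617]), [159.2, 160.3, 161.4, 162.5, 162.6, 162.1, 161.5, 160.7])
t 28.9 tcp [0.6514 0.2569 0.3218] tip [0.6512 0.2569 0.1488] yaw -0.0299 grip 0.0386 F [-0.1 -0.5 -1.5]
az deg total 0.01 tilt corr: tool z [-1.1e-03 -2.0e-04 -1.0e+00]
shift units [-0.072  0.114  2.735]
```

View pics/w21.png

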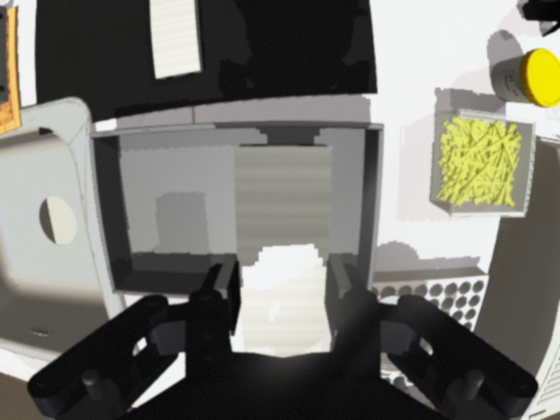

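Call:
{"name": "servo_tool", "arguments": {"rows": [{"x": -0.07,"y": 0.11,"z": 0.3,"ax": 0,"ay": 0,"az": 0,"fingers": -1},{"x": 0,"y": 0,"z": 0.5,"ax": 0,"ay": 0,"az": 0,"fingers": -1},{"x": 0,"y": 0,"z": 0.5,"ax": 0,"ay": 0,"az": 0,"fingers": -1},{"x": 0,"y": 0,"z": 0.4,"ax": 0,"ay": 0,"az": 0,"fingers": -1},{"x": 0,"y": 0,"z": 0.2,"ax": 0,"ay": 0,"az": 0,"fingers": -1},{"x": 0,"y": 0,"z": 0,"ax": 0,"ay": 0,"az": 0,"fingers": -1}]}}

```text
time_s: 29.5
eef_pos: [0.6553, 0.2624, 0.2247]
orientation: [-0.001, 0.015, 1.0, -0.001]
force: [0.9, 0.1, -2.2]
grip_width: 0.0385
```

Run:
```python
from h import *
o,c=snap("wrist");cv2.imwrite("pics/w22.png",c["pixels"])
plan([.655,.2625,.012],-.03)
```

```text
t 29.55 tcp [0.6558 0.2625 0.2261] tip [0.6556 0.2624 0.0531] yaw -0.0296 grip 0.0388 F [-0.1 -0.2 -2.2]
az deg total 0.02 tilt corr: tool z [-1.1e-03 -4.0e-04 -1.0e+00]
shift units [0.016 0.    0.822]
```

View pics/w22.png

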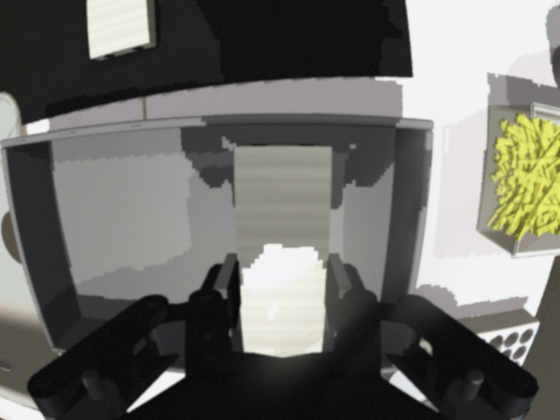

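The plate is inside the rim with clearance on all sides. Lowering it.

Call:
{"name": "servo_tool", "arguments": {"rows": [{"x": 0.01,"y": 0,"z": 0.3,"ax": 0,"ay": 0,"az": 0,"fingers": -1},{"x": 0,"y": 0,"z": 0.3,"ax": 0,"ay": 0,"az": 0,"fingers": -1},{"x": 0,"y": 0,"z": 0.12,"ax": 0,"ay": 0,"az": 0,"fingers": -1},{"x": 0,"y": 0,"z": 0.03,"ax": 0,"ay": 0,"az": 0,"fingers": -1},{"x": 0,"y": 0,"z": 0,"ax": 0,"ay": 0,"az": 0,"fingers": -1},{"x": 0,"y": 0,"z": 0,"ax": 0,"ay": 0,"az": 0,"fingers": -1}]}}

```text
time_s: 30.15
eef_pos: [0.656, 0.2622, 0.1895]
orientation: [0.0, 0.015, 1.0, 0.0]
force: [-0.3, 0.7, -1.1]
grip_width: 0.0387
```

Call:
{"name": "servo_tool", "arguments": {"rows": [{"x": 0,"y": 0,"z": 0.04,"ax": 0,"ay": 0,"az": 0,"fingers": -1},{"x": 0,"y": 0,"z": 0,"ax": 0,"ay": 0,"az": 0,"fingers": -1}]}}

```text
time_s: 30.35
eef_pos: [0.6558, 0.2622, 0.1873]
orientation: [0.0, 0.015, 1.0, 0.0]
force: [-0.7, 0.2, -1.8]
grip_width: 0.0384
```

Call:
{"name": "servo_tool", "arguments": {"rows": [{"x": 0,"y": 0,"z": 0.03,"ax": 0,"ay": 0,"az": 0,"fingers": -1},{"x": 0,"y": 0,"z": 0,"ax": 0,"ay": 0,"az": 0,"fingers": -1}]}}

```text
time_s: 30.55
eef_pos: [0.6557, 0.2622, 0.1856]
orientation: [-0.0, 0.015, 1.0, -0.0]
force: [0.4, 0.6, -2.7]
grip_width: 0.0382
```

Call:
{"name": "servo_tool", "arguments": {"rows": [{"x": 0,"y": 0,"z": 0.02,"ax": 0,"ay": 0,"az": 0,"fingers": -1},{"x": 0,"y": 0,"z": 0,"ax": 0,"ay": 0,"az": 0,"fingers": -1}]}}

```text
time_s: 30.75
eef_pos: [0.6558, 0.2622, 0.185]
orientation: [0.0, 0.015, 1.0, 0.0]
force: [-2.5, -0.5, 4.8]
grip_width: 0.0384
```

On the floor. Release and lift, then head for plate 2.

Call:
{"name": "servo_tool", "arguments": {"rows": [{"x": 0,"y": 0,"z": 0,"ax": 0,"ay": 0,"az": 0,"fingers": 0.1},{"x": 0,"y": 0,"z": 0,"ax": 0,"ay": 0,"az": 0,"fingers": 0.25},{"x": 0,"y": 0,"z": 0,"ax": 0,"ay": 0,"az": 0,"fingers": 0.25},{"x": 0,"y": 0,"z": -0.2,"ax": 0,"ay": 0,"az": 0,"fingers": 0.25},{"x": 0,"y": 0,"z": -0.7,"ax": 0,"ay": 0,"az": 0,"fingers": 0.25},{"x": 0,"y": 0,"z": -0.8,"ax": 0,"ay": 0,"az": 0,"fingers": 0.25},{"x": 0,"y": 0,"z": -0.8,"ax": 0,"ay": 0,"az": 0,"fingers": 0.6},{"x": 0,"y": 0,"z": -0.2,"ax": 0,"ay": 0,"az": 0,"fingers": 0.6}]}}

```text
time_s: 31.55
eef_pos: [0.6569, 0.2626, 0.3254]
orientation: [0.003, 0.015, 1.0, 0.001]
force: [0.6, -0.5, 0.5]
grip_width: 0.0684
```

Run:
```python
from h import *
look("w23",.655,.262,.01,.035)
plan([.474,.1645,.1],.06)
```

```text
bar ((655, 260, [40, 121], -0.029), 6244, array([0.6489, 0.2602, 0.0247]), [23.1, 24.4, 25.3, 25.6, 25.6, 25.1, 24.3, 23.0])
t 31.6 tcp [0.6568 0.2626 0.325 ] tip [0.6579 0.263  0.152 ] yaw -0.03 grip 0.0686 F [ 0.8 -0.8  1.1]
az deg total -5.16 tilt corr: tool z [ 0.0062  0.0022 -1.    ]
shift units [ 3.773 -1.741  1.012]
```

View pics/w23.png

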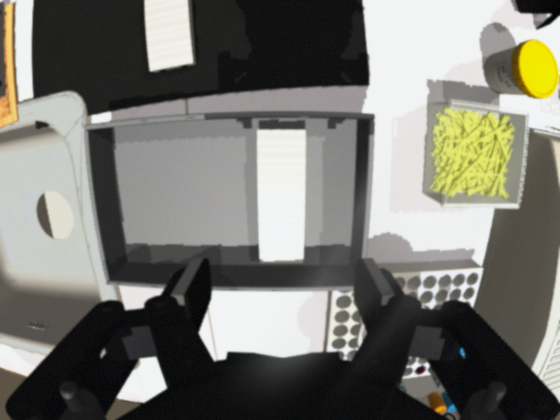

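Plate 1 lies flat in the bin, at about (282,190) in the picture. On to plate 2.

Call:
{"name": "servo_tool", "arguments": {"rows": [{"x": 0,"y": 0,"z": 0,"ax": 0,"ay": 0,"az": -5.2,"fingers": 0.6},{"x": 0.6,"y": -0.3,"z": 0,"ax": 0,"ay": 0,"az": 0,"fingers": 0.6},{"x": 0.8,"y": -0.4,"z": 0,"ax": 0,"ay": 0,"az": 0,"fingers": 0.6},{"x": 0.8,"y": -0.4,"z": 0,"ax": 0,"ay": 0,"az": 0,"fingers": 0.6},{"x": 0.8,"y": -0.4,"z": 0,"ax": 0,"ay": 0,"az": 0,"fingers": 0.6},{"x": 0.6,"y": -0.2,"z": 0.3,"ax": 0,"ay": 0,"az": 0,"fingers": 0.6},{"x": 0.15,"y": 0,"z": 0.5,"ax": 0,"ay": 0,"az": 0,"fingers": 0.6},{"x": 0,"y": 0,"z": 0,"ax": 0,"ay": 0,"az": 0,"fingers": 0.6}]}}

```text
time_s: 32.4
eef_pos: [0.4714, 0.1652, 0.2774]
orientation: [-0.003, -0.03, 1.0, -0.001]
force: [0.6, 0.8, -0.2]
grip_width: 0.0683
```

Run:
```python
from h import *
look("w24",.474,.165,.01,.03)
plan([.474,.1645,.0075],.06)
```

```text
bar ((474, 165, [40, 120], 0.06), 8427, array([0.466 , 0.1648, 0.0228]), [21.1, 22.4, 23.2, 23.6, 23.6, 23.2, 22.4, 21.0])
t 32.45 tcp [0.473  0.1658 0.2787] tip [0.4725 0.1656 0.1057] yaw 0.0607 grip 0.0681 F [0.8 0.4 0. ]
az deg total 0.04 tilt corr: tool z [-2.9e-03 -8.0e-04 -1.0e+00]
shift units [-0.024 -0.025  1.964]
```

View pics/w24.png

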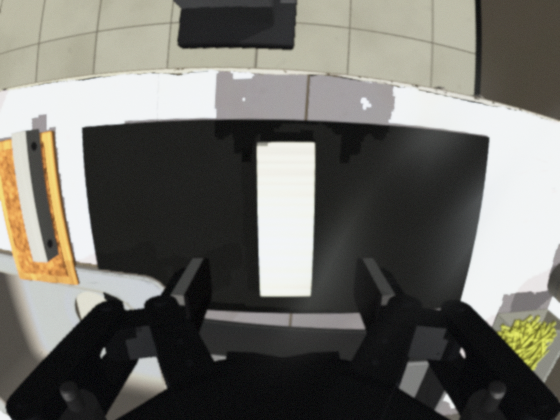

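Call:
{"name": "servo_tool", "arguments": {"rows": [{"x": -0.02,"y": -0.02,"z": 0.2,"ax": 0,"ay": 0,"az": 0,"fingers": 0.6},{"x": 0,"y": 0,"z": 0.5,"ax": 0,"ay": 0,"az": 0,"fingers": 0.6},{"x": 0,"y": 0,"z": 0.5,"ax": 0,"ay": 0,"az": 0,"fingers": 0.6},{"x": 0,"y": 0,"z": 0.4,"ax": 0,"ay": 0,"az": 0,"fingers": 0.6},{"x": 0,"y": 0,"z": 0.25,"ax": 0,"ay": 0,"az": 0,"fingers": 0.5},{"x": 0,"y": 0,"z": 0.1,"ax": 0,"ay": 0,"az": 0,"fingers": 0.4},{"x": 0,"y": 0,"z": 0,"ax": 0,"ay": 0,"az": 0,"fingers": 0.2},{"x": 0,"y": 0,"z": 0,"ax": 0,"ay": 0,"az": 0,"fingers": -1}]}}

```text
time_s: 33.25
eef_pos: [0.4753, 0.1652, 0.1829]
orientation: [0.001, -0.03, 1.0, 0.0]
force: [-8.9, -5.0, 49.9]
grip_width: 0.0388
```

Call:
{"name": "servo_tool", "arguments": {"rows": [{"x": 0,"y": 0,"z": 0,"ax": 0,"ay": 0,"az": 0,"fingers": -1},{"x": 0,"y": 0,"z": 0,"ax": 0,"ay": 0,"az": 0,"fingers": -1},{"x": 0,"y": 0,"z": 0,"ax": 0,"ay": 0,"az": 0,"fingers": -1}]}}

```text
time_s: 33.55
eef_pos: [0.4752, 0.1652, 0.183]
orientation: [0.001, -0.03, 1.0, 0.0]
force: [-1.2, -1.5, 8.3]
grip_width: 0.0384
```

Run:
```python
from h import *
plan([.474,.1645,.0075],.06)
o,c=snap("top");P=pts(c);cv2.imwrite("pics/t25.png",cv2.resize(c["pixels"][150:290,160:460],None,fx=2.6,fy=2.6))
print(blob(P,c["pixels"],.485,-.085,.018,.04,bright=100))
```

```text
t 33.55 tcp [0.4752 0.1652 0.183 ] tip [0.4754 0.1652 0.01  ] yaw 0.0607 grip 0.0384 F [-1.2 -1.5  8.3]
az deg total 0.04 tilt corr: tool z [ 1.5e-03  4.0e-04 -1.0e+00]
shift units [ 0.025 -0.012  0.05 ]
((464, -63, [20, 118], 0.085), 243, array([ 0.4619, -0.0628,  0.0288]), [29.5, 29.8, 28.1, 28.9, 27.8, 29.4, 29.2, 28.8])
```

View pics/t25.png

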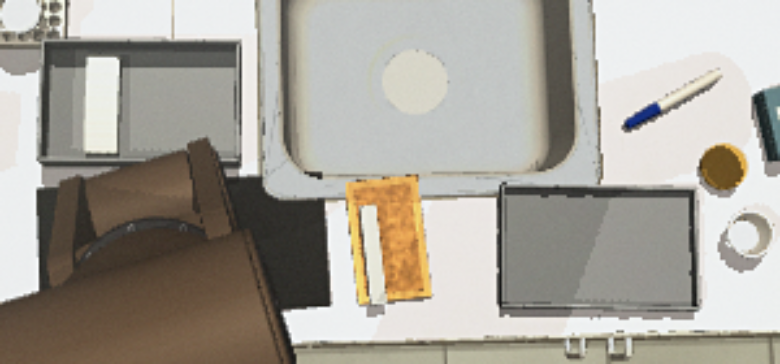

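The knock came: the straightedge now sits at (464,-63) mm, off the middle of its rest. I'll put it back after plate 2.

Call:
{"name": "servo_tool", "arguments": {"rows": [{"x": 0,"y": 0,"z": -0.2,"ax": 0,"ay": 0,"az": 0,"fingers": -1},{"x": 0,"y": 0,"z": -0.6,"ax": 0,"ay": 0,"az": 0,"fingers": -1},{"x": 0,"y": 0,"z": -0.8,"ax": 0,"ay": 0,"az": 0,"fingers": -1},{"x": 0,"y": 0,"z": -0.8,"ax": 0,"ay": 0,"az": 0,"fingers": -1},{"x": 0,"y": 0,"z": -0.4,"ax": 0,"ay": 0,"az": 5.2,"fingers": -1},{"x": -0.6,"y": 0,"z": 0,"ax": 0,"ay": 0,"az": 0,"fingers": -1},{"x": -0.8,"y": 0,"z": 0,"ax": 0,"ay": 0,"az": 0,"fingers": -1},{"x": -0.8,"y": 0,"z": 0,"ax": 0,"ay": 0,"az": 0,"fingers": -1}]}}

```text
time_s: 34.4
eef_pos: [0.5857, 0.1617, 0.3237]
orientation: [0.001, 0.015, 1.0, 0.0]
force: [-0.5, 1.2, -2.1]
grip_width: 0.0382
```

Call:
{"name": "servo_tool", "arguments": {"rows": [{"x": -0.7,"y": 0,"z": 0,"ax": 0,"ay": 0,"az": 0,"fingers": -1},{"x": -0.4,"y": 0,"z": 0,"ax": 0,"ay": 0,"az": 0,"fingers": -1},{"x": 0,"y": 0,"z": 0,"ax": 0,"ay": 0,"az": 0,"fingers": -1},{"x": 0,"y": 0,"z": 0,"ax": 0,"ay": 0,"az": 0,"fingers": -1}]}}

```text
time_s: 34.8
eef_pos: [0.6393, 0.1599, 0.3224]
orientation: [-0.0, 0.015, 1.0, -0.0]
force: [0.1, -0.1, -1.7]
grip_width: 0.0381
```

Run:
```python
from h import *
o,c=snap("wrist");cv2.imwrite("pics/w26.png",c["pixels"])
plan([.6525,.162,.012],-.03)
```

```text
t 34.85 tcp [0.6389 0.16   0.3223] tip [0.6387 0.16   0.1493] yaw -0.0302 grip 0.0385 F [-0.2  0.4 -2.6]
az deg total -0.01 tilt corr: tool z [-1.e-03 -1.e-04 -1.e+00]
shift units [-0.274  0.049  2.746]
```

View pics/w26.png

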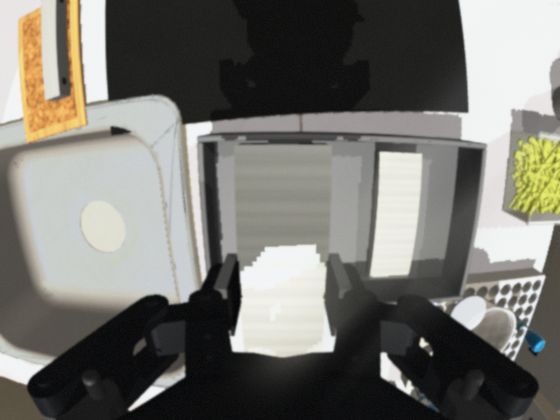

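Call:
{"name": "servo_tool", "arguments": {"rows": [{"x": -0.27,"y": 0.05,"z": 0,"ax": 0,"ay": 0,"az": 0,"fingers": -1},{"x": 0,"y": 0,"z": 0.5,"ax": 0,"ay": 0,"az": 0,"fingers": -1},{"x": 0,"y": 0,"z": 0.6,"ax": 0,"ay": 0,"az": 0,"fingers": -1},{"x": 0,"y": 0,"z": 0.5,"ax": 0,"ay": 0,"az": 0,"fingers": -1},{"x": 0,"y": 0,"z": 0.3,"ax": 0,"ay": 0,"az": 0,"fingers": -1},{"x": 0,"y": 0,"z": 0,"ax": 0,"ay": 0,"az": 0,"fingers": -1},{"x": 0,"y": 0,"z": 0,"ax": 0,"ay": 0,"az": 0,"fingers": -1}]}}

```text
time_s: 35.55
eef_pos: [0.6533, 0.1623, 0.228]
orientation: [0.0, 0.015, 1.0, 0.0]
force: [1.3, 0.3, -2.5]
grip_width: 0.0382
```

Run:
```python
from h import *
o,c=snap("wrist");cv2.imwrite("pics/w27.png",c["pixels"])
plan([.6525,.162,.012],-.03)
```

```text
t 35.6 tcp [0.6536 0.1623 0.2285] tip [0.6538 0.1624 0.0555] yaw -0.03 grip 0.0386 F [ 0.2  0.3 -2.7]
az deg total 0.0 tilt corr: tool z [ 1.4e-03  3.0e-04 -1.0e+00]
shift units [ 0.023 -0.007  0.869]
```

View pics/w27.png

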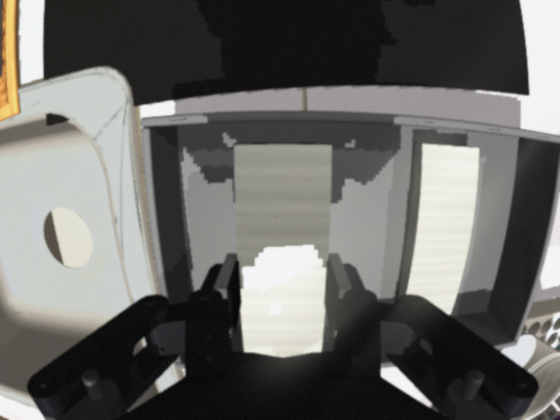

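Clear on all sides. Lowering.

Call:
{"name": "servo_tool", "arguments": {"rows": [{"x": 0.02,"y": 0,"z": 0.3,"ax": 0,"ay": 0,"az": 0,"fingers": -1},{"x": 0,"y": 0,"z": 0.3,"ax": 0,"ay": 0,"az": 0,"fingers": -1},{"x": 0,"y": 0,"z": 0.15,"ax": 0,"ay": 0,"az": 0,"fingers": -1},{"x": 0,"y": 0,"z": 0.05,"ax": 0,"ay": 0,"az": 0,"fingers": -1},{"x": 0,"y": 0,"z": 0,"ax": 0,"ay": 0,"az": 0,"fingers": -1},{"x": 0,"y": 0,"z": 0,"ax": 0,"ay": 0,"az": 0,"fingers": -1}]}}

```text
time_s: 36.2
eef_pos: [0.6525, 0.1622, 0.1873]
orientation: [0.0, 0.015, 1.0, 0.0]
force: [0.4, -0.1, -2.2]
grip_width: 0.0388
```

Call:
{"name": "servo_tool", "arguments": {"rows": [{"x": 0,"y": 0,"z": 0.04,"ax": 0,"ay": 0,"az": 0,"fingers": -1},{"x": 0,"y": 0,"z": 0,"ax": 0,"ay": 0,"az": 0,"fingers": -1}]}}

```text
time_s: 36.4
eef_pos: [0.6524, 0.1622, 0.1853]
orientation: [0.0, 0.015, 1.0, 0.0]
force: [0.2, -0.5, -1.4]
grip_width: 0.0384
```

Call:
{"name": "servo_tool", "arguments": {"rows": [{"x": 0,"y": 0,"z": 0.02,"ax": 0,"ay": 0,"az": 0,"fingers": -1},{"x": 0,"y": 0,"z": 0,"ax": 0,"ay": 0,"az": 0,"fingers": -1}]}}

```text
time_s: 36.6
eef_pos: [0.6524, 0.1622, 0.1851]
orientation: [0.0, 0.015, 1.0, 0.0]
force: [-3.9, -0.7, 9.4]
grip_width: 0.0381
```

Call:
{"name": "servo_tool", "arguments": {"rows": [{"x": 0,"y": 0,"z": 0,"ax": 0,"ay": 0,"az": 0,"fingers": 0.1},{"x": 0,"y": 0,"z": 0,"ax": 0,"ay": 0,"az": 0,"fingers": 0.25},{"x": 0,"y": 0,"z": 0,"ax": 0,"ay": 0,"az": 0,"fingers": 0.25},{"x": 0,"y": 0,"z": -0.2,"ax": 0,"ay": 0,"az": 0,"fingers": 0.25},{"x": 0,"y": 0,"z": -0.7,"ax": 0,"ay": 0,"az": 0,"fingers": 0.25},{"x": 0,"y": 0,"z": -0.8,"ax": 0,"ay": 0,"az": 0,"fingers": 0.25},{"x": 0,"y": 0,"z": -0.9,"ax": 0,"ay": 0,"az": 0,"fingers": 0.2},{"x": 0,"y": 0,"z": -0.4,"ax": 0,"ay": 0,"az": 0,"fingers": 0.2}]}}

```text
time_s: 37.4
eef_pos: [0.6531, 0.1624, 0.3391]
orientation: [0.003, 0.015, 1.0, 0.001]
force: [0.5, -0.4, 0.4]
grip_width: 0.0514
```

Run:
```python
from h import *
look("w28",.6525,.161,.01,.035)
plan([.464,-.063,.14],.085)
```

```text
bar ((651, 160, [40, 120], -0.032), 5691, array([0.6452, 0.1602, 0.0247]), [23.0, 24.3, 25.3, 25.7, 25.5, 25.0, 24.2, 22.9])
t 37.45 tcp [0.6536 0.1625 0.3412] tip [0.6549 0.1627 0.1682] yaw -0.03 grip 0.0511 F [2.4 0.9 2.5]
az deg total -6.59 tilt corr: tool z [ 0.0075  0.0015 -1.    ]
shift units [ 4.166 -4.172  0.528]
```

View pics/w28.png

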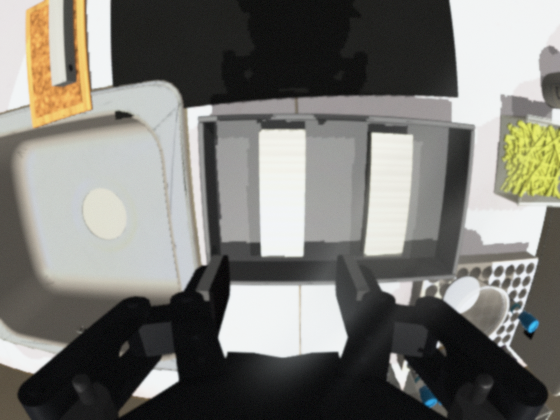

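Both plates lie flat in the bin. Next, the bar.

Call:
{"name": "servo_tool", "arguments": {"rows": [{"x": 0,"y": 0,"z": 0,"ax": 0,"ay": 0,"az": -6.6,"fingers": 0.2},{"x": 0.5,"y": -0.5,"z": 0,"ax": 0,"ay": 0,"az": 0,"fingers": 0.2},{"x": 0.7,"y": -0.7,"z": 0,"ax": 0,"ay": 0,"az": 0,"fingers": 0.2},{"x": 0.7,"y": -0.7,"z": 0,"ax": 0,"ay": 0,"az": 0,"fingers": 0.2},{"x": 0.7,"y": -0.7,"z": 0,"ax": 0,"ay": 0,"az": 0,"fingers": 0.2},{"x": 0.7,"y": -0.7,"z": 0,"ax": 0,"ay": 0,"az": 0,"fingers": 0.2},{"x": 0.5,"y": -0.5,"z": 0.3,"ax": 0,"ay": 0,"az": 0,"fingers": 0.2},{"x": 0.3,"y": -0.3,"z": 0.6,"ax": 0,"ay": 0,"az": 0,"fingers": 0.2}]}}

```text
time_s: 38.25
eef_pos: [0.4644, -0.0612, 0.2908]
orientation: [0.002, -0.042, 0.999, -0.001]
force: [0.5, 0.1, -0.8]
grip_width: 0.0512
```

Call:
{"name": "servo_tool", "arguments": {"rows": [{"x": 0,"y": 0,"z": 0,"ax": 0,"ay": 0,"az": 0,"fingers": 0.2},{"x": 0,"y": 0,"z": 0,"ax": 0,"ay": 0,"az": 0,"fingers": 0.2}]}}

```text
time_s: 38.45
eef_pos: [0.4655, -0.0597, 0.2893]
orientation: [-0.0, -0.042, 0.999, 0.0]
force: [0.4, 0.5, 1.2]
grip_width: 0.0513
```

Run:
```python
from h import *
look("w29",.464,-.063,.018,.04)
plan([.464,-.063,.0145],.085)
```

```text
bar ((463, -64, [20, 120], 0.085), 4126, array([ 0.457 , -0.0646,  0.0287]), [28.8, 28.8, 28.7, 28.7, 28.7, 28.7, 28.8, 28.7])
t 38.5 tcp [ 0.4661 -0.0594  0.2898] tip [ 0.4663 -0.0594  0.1168] yaw 0.0847 grip 0.0513 F [ 0.3 -0.8  0.5]
az deg total -0.01 tilt corr: tool z [ 8.e-04 -1.e-04 -1.e+00]
shift units [ 0.05  -0.068  2.045]
```

View pics/w29.png

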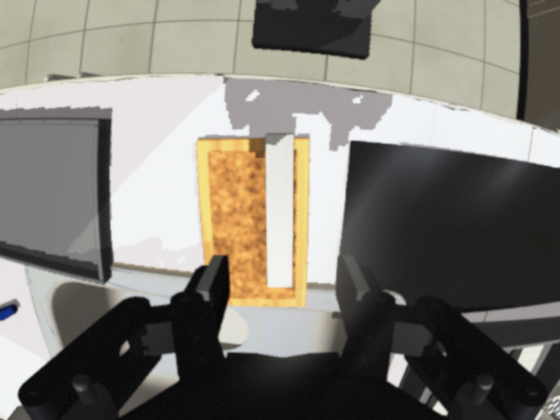

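The bar is at (280,210), along the right edge of the rest and flush with its near end. I'll grip it and re-seat it.

Call:
{"name": "servo_tool", "arguments": {"rows": [{"x": 0.06,"y": -0.08,"z": 0.2,"ax": 0,"ay": 0,"az": 0,"fingers": 0.2},{"x": 0,"y": 0,"z": 0.5,"ax": 0,"ay": 0,"az": 0,"fingers": 0.2},{"x": 0,"y": 0,"z": 0.6,"ax": 0,"ay": 0,"az": 0,"fingers": 0.2},{"x": 0,"y": 0,"z": 0.5,"ax": 0,"ay": 0,"az": 0,"fingers": 0.2},{"x": 0,"y": 0,"z": 0.22,"ax": 0,"ay": 0,"az": 0,"fingers": 0.1},{"x": 0,"y": 0,"z": 0,"ax": 0,"ay": 0,"az": 0,"fingers": 0},{"x": 0,"y": 0,"z": 0,"ax": 0,"ay": 0,"az": 0,"fingers": -1},{"x": 0,"y": 0,"z": 0,"ax": 0,"ay": 0,"az": 0,"fingers": -1}], "grip_force": 50}}

```text
time_s: 39.3
eef_pos: [0.4633, -0.0637, 0.1893]
orientation: [0.001, -0.043, 0.999, -0.0]
force: [-0.8, 1.3, 1.6]
grip_width: 0.0183
```

Call:
{"name": "servo_tool", "arguments": {"rows": [{"x": 0,"y": 0,"z": 0,"ax": 0,"ay": 0,"az": 0,"fingers": -1},{"x": 0,"y": 0,"z": 0,"ax": 0,"ay": 0,"az": 0,"fingers": -1},{"x": 0,"y": 0,"z": 0,"ax": 0,"ay": 0,"az": 0,"fingers": -1}]}}

```text
time_s: 39.6
eef_pos: [0.4633, -0.0638, 0.1892]
orientation: [0.001, -0.043, 0.999, -0.0]
force: [-1.3, 1.9, 10.3]
grip_width: 0.0182
```

Call:
{"name": "servo_tool", "arguments": {"rows": [{"x": 0,"y": 0,"z": -0.2,"ax": 0,"ay": 0,"az": 0,"fingers": -1},{"x": 0,"y": 0,"z": -0.3,"ax": 0,"ay": 0,"az": 0,"fingers": -1},{"x": -0.4,"y": -0.4,"z": 0,"ax": 0,"ay": 0,"az": 0,"fingers": -1},{"x": 0,"y": 0,"z": 0.3,"ax": 0,"ay": 0,"az": 0,"fingers": -1},{"x": 0,"y": 0,"z": 0,"ax": 0,"ay": 0,"az": 0,"fingers": -1},{"x": 0,"y": 0,"z": 0,"ax": 0,"ay": 0,"az": 0,"fingers": -1}]}}

```text
time_s: 40.2
eef_pos: [0.4839, -0.0818, 0.1986]
orientation: [-0.0, -0.042, 0.999, 0.0]
force: [-0.1, 0.0, -1.3]
grip_width: 0.0189
```

Run:
```python
from h import *
plan([.4855,-.085,.0165],.087)
```

```text
t 40.2 tcp [ 0.4839 -0.0818  0.1986] tip [ 0.4838 -0.0818  0.0256] yaw 0.085 grip 0.0189 F [-0.1  0.  -1.3]
az deg total -0.11 tilt corr: tool z [-1.e-03  2.e-04 -1.e+00]
shift units [-0.026 -0.066  0.182]
```

Contact should come at TCP z ≈ 0.189.

Call:
{"name": "servo_tool", "arguments": {"rows": [{"x": -0.02,"y": -0.06,"z": 0.08,"ax": 0,"ay": 0,"az": 0,"fingers": -1},{"x": 0,"y": 0,"z": 0.06,"ax": 0,"ay": 0,"az": 0,"fingers": -1},{"x": 0,"y": 0,"z": 0.03,"ax": 0,"ay": 0,"az": 0,"fingers": -1},{"x": 0,"y": 0,"z": 0,"ax": 0,"ay": 0,"az": 0,"fingers": -1}]}}

```text
time_s: 40.6
eef_pos: [0.4856, -0.0848, 0.1895]
orientation: [-0.0, -0.043, 0.999, 0.0]
force: [0.3, 0.4, -2.0]
grip_width: 0.0189
```

Call:
{"name": "servo_tool", "arguments": {"rows": [{"x": 0,"y": 0,"z": 0.015,"ax": 0,"ay": 0,"az": 0,"fingers": -1},{"x": 0,"y": 0,"z": 0,"ax": 0,"ay": 0,"az": 0,"fingers": -1}]}}

```text
time_s: 40.8
eef_pos: [0.4856, -0.0848, 0.1893]
orientation: [-0.0, -0.043, 0.999, 0.0]
force: [-2.1, 0.2, 9.0]
grip_width: 0.0187
```

Call:
{"name": "servo_tool", "arguments": {"rows": [{"x": 0,"y": 0,"z": -0.01,"ax": 0,"ay": 0,"az": 0,"fingers": -0.4},{"x": 0,"y": 0,"z": 0,"ax": 0,"ay": 0,"az": 0,"fingers": -0.2},{"x": 0,"y": 0,"z": 0,"ax": 0,"ay": 0,"az": 0,"fingers": 0.1},{"x": 0,"y": 0,"z": 0,"ax": 0,"ay": 0,"az": 0,"fingers": 0.1},{"x": 0,"y": 0,"z": -0.3,"ax": 0,"ay": 0,"az": 0,"fingers": 0.1},{"x": 0,"y": 0,"z": -0.8,"ax": 0,"ay": 0,"az": 0,"fingers": 0.1},{"x": 0,"y": 0,"z": -0.9,"ax": 0,"ay": 0,"az": 0,"fingers": 0.1},{"x": 0,"y": 0,"z": -0.9,"ax": 0,"ay": 0,"az": 0,"fingers": 1}]}}

```text
time_s: 41.6
eef_pos: [0.4853, -0.0848, 0.3358]
orientation: [-0.001, -0.043, 0.999, 0.0]
force: [0.6, -0.9, -0.4]
grip_width: 0.0602
```

Call:
{"name": "servo_tool", "arguments": {"rows": [{"x": 0,"y": 0,"z": -0.5,"ax": 0,"ay": 0,"az": 0,"fingers": 1},{"x": 0,"y": 0,"z": 0,"ax": 0,"ay": 0,"az": 0,"fingers": 1},{"x": 0,"y": 0,"z": 0,"ax": 0,"ay": 0,"az": 0,"fingers": 1},{"x": 0,"y": 0,"z": 0,"ax": 0,"ay": 0,"az": 0,"fingers": 1}]}}

```text
time_s: 42.0
eef_pos: [0.4853, -0.0848, 0.3584]
orientation: [-0.001, -0.043, 0.999, 0.0]
force: [0.1, -0.6, 0.3]
grip_width: 0.0854
```

Run:
```python
from h import *
look("w30",.485,-.085,.018,.04)
o,c=snap("top");P=pts(c);g=c["pixels"]
cv2.imwrite("pics/t30.png",cv2.resize(g[150:290,80:460],None,fx=2.1,fy=2.1))
print(blob(P,g,.655,.26,.012,.035),blob(P,g,.652,.161,.012,.035))
for n in["timer","specimen_cup","petri","small_cup","plate_1a"]:
    for r in find_in(n,"top")[:2]:print(n,np.round(r["bbox"]),round(r["p"],2))
```

```text
bar ((485, -87, [20, 120], 0.082), 2553, array([ 0.4811, -0.087 ,  0.0287]), [28.8, 28.8, 28.8, 28.8, 28.6, 28.7, 28.6, 28.7])
((654, 262, [42, 119], -0.035), 474, array([0.6528, 0.2608, 0.024 ]), [23.0, 24.1, 24.9, 25.3, 24.5, 23.7, 23.0, 21.9]) ((652, 164, [45, 118], -0.04), 475, array([0.6502, 0.1622, 0.024 ]), [22.3, 24.8, 25.1, 24.1, 25.7, 24.3, 23.0, 22.3])
timer [ 87. 252.  29.  17.] 0.9
specimen_cup [114. 222.  16.  15.] 0.54
petri [432. 207.  13.  14.] 0.61
small_cup [437. 231.  20.  18.] 0.57
```

View pics/w30.png

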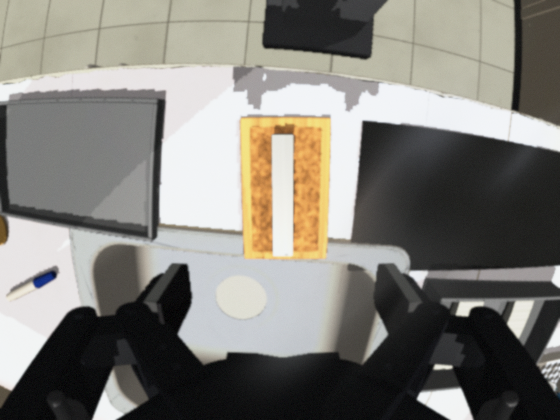

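View pics/t30.png

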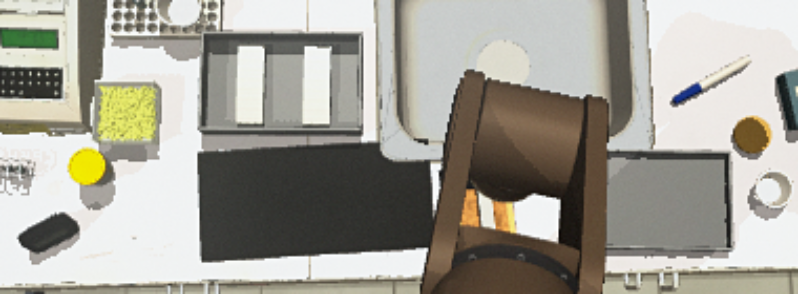

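The mat is empty, both plates are in the deep bin, and the bar is centred along its rest. The bystanders are where they were. Handing in.

```bash
python3 -c "
from cell import order
print(order.close_job())"
```

```text
the job is handed in; nothing more can be done
None
```

I tested both plates on the mat, left then middle. The straightedge rocked on both, so both are in the deep bin; the right place was empty and the low tray stays empty. I handed the job in at about 42 s.

- **Left plate:** pressing the near end dropped it about 2.4 mm. Pressing the far end tilted the bar about 0.065 rad, with the near end rising to about 49 mm.
- **Middle plate:** the near end dropped about 2.8 mm, and pressing the far end gave the same tilt.
- **Cross-check:** the depth profiles of both plates agreed, bowed by about 2.6 mm from the middle to near the ends.
- **Straightedge:** it was knocked to the edge of its rest while I was moving the plates. I noticed, gripped it again and re-seated it.

**Last checks**
- Both plates lie flat on the bin floor, about 50 mm either side of its middle.
- The straightedge is level along the rest, centred to within about 2 mm and aligned within about 0.01 rad.
- The timer, specimen cup, petri dish and small cup are within 2–3 pixels of their first detections in the top view.
- The gripper is open and well clear of everything.
- The plate detector found no plates in the top view, at the start or the end. I confirmed them from depth and the pictures instead.
- A brief contact force of about 50 N showed while the gripper closed on the middle plate, below the 120 N wrist limit. The cause was not clear; the fingertips may have touched the mat.

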